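# Cycle the hand-cranked rack changer

## Task

Change the tube rack in the hand-cranked rack changer. Turn the flywheel by its crank grip through exactly one full turn, counter-clockwise seen from above, back to its index mark, so that the pusher throws the old rack over into the discharge slot and comes back; then push the scraper along its slot to drive the old rack out of the open end into the catch tray, and draw the scraper fully back home. Last, set the new rack, which stands on the bench just right of the changer, down in the empty bay, lying the same way as the old one did, and leave the objects standing around in place.

Things in the scene. Friction and masses are not known exactly. Their poses are not given: they have to be found in the camera images.
- changer: fixed metal rack changer. Origin on the bench under the middle of the bay; x runs along bay and slot toward the slot's open end (away from the robot within 13 degrees), y from the bay to the flywheel (robot's left), z up. Deck top 40 mm above the bench, on feet. Discharge slot beside the bay: centre line y = -50 mm, outer wall inner face y = -73.5, 14 mm high; closed at x = -125, open at x = +73 mm
- bay (a point): middle of the bay, on the deck, where a rack's origin belongs; axes as the changer's. End cheeks 18 mm high with inner faces at x = +-59.5 mm (y -22 to +22). On the +y side two pusher prongs 14 mm above the deck (16 mm wide, at x = +-40 mm, faces at y = +21.5 at rest, crossbar from y = +60), with a free gap 64 mm wide between them for a finger. Open to the slot on the -y side
- tray (a point): middle of the floor of the catch tray below the slot's open end, at x = 158, y = -48 mm from the changer's origin; axes as the changer's. Steel, 170 mm long in x, 88 mm wide, sides rise 15 mm, floor 21 mm above the bench
- wheel_axis (a point): point on the flywheel's vertical axis, 78 mm above the bench, 165 mm in y from the changer's origin. The wheel is a steel disc 140 mm across with its flat top at 76 mm above the bench, hub up to 92 mm
- crank (a point): on the axis of the crank grip, 106 mm above the bench, 52 mm from the wheel's axis: round upright black grip 23 mm thick, from 77 to 124 mm above the bench, a sleeve that spins freely on its pin, so a gripper can keep its own direction while carrying it round. At the index it is on the wheel's +y side (changer frame) next to the fixed pointer
- wheel (a joint): flywheel angle in rad: 0 at the index at the start, growing counter-clockwise seen from above; one turn is 6.283. A pawl blocks turning back behind the start. No stop or detent at one turn; friction (about 0.12 N m) holds it where it is left. The pusher goes out 52 mm in the first half turn and back in the second; beyond one turn it goes out again
- scraper_grip (a point): on the axis of the scraper's grip, 90 mm above the bench: round upright black post 22 mm thick, from 49 to 110 mm above the bench, on a low steel foot with a blade (36 mm wide, top 62 mm above the bench) whose face is 24 mm ahead in x. With the scraper home it is at x = -90, y = -50 mm in the changer's frame
- scraper (a joint): travel of the scraper along the slot in m: 0 fully home at the closed end, growing along the changer's x to the stop at 0.152, where the blade stands 13 mm past the slot's open end. Friction about 2 N, no spring
- old_rack: old empty tube rack, pale blue-grey, open-sided: 38 mm wide (its x), 110 mm long (its y), 38 mm high, about 0.07 kg. At the start it stands in the bay, its length along the changer's x. Origin at the centre of its underside
- new_rack: new tube rack, same kind and size as the old one, standing on the bench on the changer's -y side (robot's right). Origin at the centre of its underside, y along its length. Its long sides are only a low strip (1 to 12 mm up) and a thin top plate (34 to 37 mm up): fingers should reach down over both
- timer: bystander: flat lab timer, 62 x 62 x 20 mm, origin under its centre
- cryobox: bystander: square card box with lid, 71 x 71 x 46 mm, origin under its centre
- bottle: bystander: round screw-cap bottle, 56 mm across, 105 mm high, origin under its centre
- petri: bystander: closed round dish, 58 mm across, 15 mm high, origin under its centre

How it is judged (in metres and radians):
On the way, in this order (a step that is already met when the one before it is completed fails the run):
1. the flywheel has been turned half round, so that the pusher is out (value of joint wheel between 2.9 and 3.6 rad), for 0.02 s.
2. the flywheel has made one full turn and is at its index mark again (within 0.17 rad), the old rack stands in the discharge slot (value of joint wheel between 6.113 and 6.453 rad and x of old_rack in the frame of bay between -0.02 and 0.03 m and y of old_rack in the frame of bay between -0.06 and -0.043 m and z of old_rack in the frame of bay below 0.004 m), for 0.1 s.
3. the old rack lies in the catch tray while the scraper that drove it out is still forward (x of old_rack in the frame of tray between -0.035 and 0.035 m and y of old_rack in the frame of tray between -0.03 and 0.03 m and z of old_rack in the frame of tray below 0.01 m and angle between old_rack's own z axis and vertical below 0.15 rad and value of joint scraper above 0.05 m), for 0.05 s.
4. the scraper is home again (value of joint scraper below 0.012 m), for 0.1 s.
At the end, for the whole second after the job is handed in: Wheel at rest one full turn (within 0.17 rad) from its start; old rack flat in the tray; scraper home within 12 mm; new rack upright and at rest on the bay deck, within 8 mm of the bay's middle (12 mm toward the slot), lengthwise within 0.12 rad (value of joint wheel between 6.113 and 6.453 rad and velocity of joint wheel between -0.1 and 0.1 rad/s and x of old_rack in the frame of tray between -0.035 and 0.035 m and y of old_rack in the frame of tray between -0.03 and 0.03 m and z of old_rack in the frame of tray below 0.01 m and angle between old_rack's own z axis and vertical below 0.15 rad and linear speed of old_rack below 0.03 m/s and value of joint scraper below 0.012 m and x of new_rack in the frame of bay between -0.008 and 0.008 m and y of new_rack in the frame of bay between -0.012 and 0.008 m and z of new_rack in the frame of bay between -0.003 and 0.003 m and angle between new_rack's own z axis and vertical below 0.06 rad and angle between the y axis of new_rack and the x axis of changer, either way round below 0.12 rad and linear speed of new_rack below 0.02 m/s); the robot touches nothing.
It fails at once if the flywheel is over-run by more than 0.5 rad past one turn, into a second stroke (value of joint wheel above 6.783 rad).
It fails at once if a bystander (timer, card box, bottle, dish) is moved by more than 30 mm or tipped over (distance of any of timer, cryobox, bottle, petri from where it was at the start of the episode above 0.03 m or angle between bottle's own z axis and vertical above 0.5 rad).
It also fails if it takes over 72 s, if anything falls off the work surface, if the arm or the gripper's body presses on something with over 40 N, if the wrist force passes 120 N, or if a joint passes its speed limit or range.

## Robot

A 6-joint arm with a two-finger parallel gripper is mounted at the origin on a cart in front of the work surface, level with it; the furniture and walls round the work are solid. World frame = base frame: x ahead of the robot, y to its left, z up, the work surface at z = 0. Lengths are in mm, angles in rad, forces in N, time in s.
With the tool pointing down it reaches from about 350 to 1000 mm from the base axis. Payload 7.1 kg.
Tool frame: the origin (TCP) lies on the centre line of the jaws, within the pads' length; the fingertips stand 17 mm ahead of it and the grasp point (between the pads) lies 2 mm behind it (r.tip_extent is the z of the fingertips in the tool frame, in mm); z points along the fingers, y is the direction in which the jaws open and shut (so a half turn about z gives the same grasp; the last joint's range is limited). The gripper opens to 85 mm and grips with 20 to 120 N. Pads are 22 mm wide; open, the fingers measure 114 mm over their backs; the gripper's body (76 mm by 85 mm) begins 54 mm behind the grasp point. The pads swing forward as they close: fully open they stand 13 mm farther back than shut.
Start: joints at [1.215, 0.423, 1.63, -0, 1.089, -0.019], TCP at [206.511, 589.88, 248.319] pointing down, gripper open.
Joint ranges: [-3, 3], [-0.9, 2.11], [0.09, 2.58], [-1.31, 4.45], [0.11, 2.69], [-2.54, 2.54]. Speed limits (rad/s): [2.39, 2.39, 3.01, 3.14, 3.14, 3.14].

## Interface

Orientations are given as a rotation vector (axis times angle).
In Python, from workcell import r gives the robot as it stands.
- The arm moves only by the tool step_arm, never from a script. Its argument "moves" is a list of rows, each an object of numbers: "dx", "dy", "dz": the shift along the tool's x, y, z in m; "rx", "ry", "rz": the turn, a rotation vector about the tool's x, y, z in degrees. In form: [{"dx": .., "dy": .., "dz": .., "rx": .., "ry": .., "rz": ..}, ...]. A call has 1 to 8 rows; each row shifts and turns the commanded pose from where the row before left it, along the tool's axes as they then stand; what a row does not reach is not made up. A row lasts 1/12 s, in which the tool goes at most 41.7 mm and 7.16 degrees, less where a joint would pass 70% of its speed; a pose out of reach is approached as far as the arm can. A call with a gripper value outside its range is refused whole. "claw" is the finger opening in m, from 0 to 0.0854, set as the call begins (left out, the last holds). The fingers move at their own pace and stop on an object; "squeeze" is the grip in N (left out, the last holds). Time passes only in rows, so rows that do not move let the fingers close. It gives the time, the measured TCP pose, the force and the opening at its end, in the units of the state.
- r.sense(): the state, without advancing time (a new reading comes with each control period).
- r.snapshot(name): name is "scene" or "top" or "wrist"; returns the picture (400x640x3 uint8, blue, green, red); there is no depth.
- r.camera_params(name): a dict with "fov_y" (degrees; the focal length in pixels is half the picture's height over the tangent of half this angle, whatever the lens; pixels are square), "cx", "cy" (the principal point, pixels), "R" (3x3) and "t" (3): a world point X has camera coordinates R X + t; the wrist camera has in their place "T_tool_cam" (4x4, takes a point from camera to tool coordinates, whose origin is the TCP and whose axes are the flange's). Camera axes: x right, y down, z forward; pixel columns grow to the right and rows downward; lengths in mm; the calibration is good to about 2 mm. The wrist camera is an equidistant fisheye: a pixel r from the principal point sees the ray r / f radians off the axis. A picture is of the moment at which its call begins: read the wrist's pose just before it. camera_params takes no time and is no camera call.
- r.close_job(): hands the job in, once; it reports no verdict.
The state is a dict: "t": time; "qpos": joint angles; "joint_velocities": joint speeds; "effort": joint torques, N m; "position": TCP position; "tool_rot": TCP orientation; "contact_force": force on the tool from outside, world axes, zero at the start; "ft_torque": the same for the moment, N m; "opening": finger opening in mm.
Only numpy, scipy, OpenCV 4.12 (cv2) and the standard library are available. Lean on these libraries where they do the work, as an engineer would, in place of code of your own. Each camera call takes 0.05 s, during which the arm holds its last target.

## Working session

There is one attempt and no reset: what is moved stays moved. The work goes in short steps, Python scripts to look and compute and a tool call to move; the robot and the scene stay as the last step left them, time stands still between calls to the robot, and variables do not carry over. Pictures are saved under pics/ and viewed, and the job is handed in when it is done.

Besides the shell and the picture viewer there is one more tool, called after "Request:" as a command line: name --argument value ..., lists and objects as JSON in quotes. step_arm: Moves the arm, as the interface text tells. Its arguments: {"type":"object","properties":{"moves":{"type":"array","items":{"type":"object","properties":{"dx":{"type":"number"},"dy":{"type":"number"},"dz":{"type":"number"},"rx":{"type":"number"},"ry":{"type":"number"},"rz":{"type":"number"}}}},"claw":{"type":"number"},"squeeze":{"type":"number"}},"required":["moves"]}

```bash
mkdir -p pics; ls
python3 - <<'E'
from workcell import r
import cv2,numpy as np
np.set_printoptions(precision=4,suppress=True)
print(r.sense(), r.tip_extent)
for n in ("scene","top","wrist"):
    cv2.imwrite(f"pics/{n}0.png",r.snapshot(n)); print(n,r.camera_params(n))
E
```

```text
pics
{'t': 0.0, 'qpos': array([ 1.215 ,  0.4239,  1.6307, -0.    ,  1.0886, -0.019 ]), 'joint_velocities': array([-0.0002,  0.0003, -0.0022, -0.0022, -0.0008, -0.0012]), 'effort': array([  0.0029, -55.7408, -28.1745,   0.0002,   0.0075,  -0.    ]), 'position': array([206.3142, 589.3967, 247.513 ]), 'tool_rot': array([-0.5264, -3.0969,  0.0025]), 'contact_force': array([0.5976, 0.4706, 0.3043]), 'ft_torque': array([-0.0426, -0.0102, -0.0169]), 'opening': 85.54624795707939} 17.0
scene {'fov_y': 48.685994045880186, 'cx': 313.19231210619915, 'cy': 195.7372137623015, 'R': array([[-0.9996, -0.0195, -0.0215],
       [ 0.0016,  0.7024, -0.7118],
       [ 0.029 , -0.7116, -0.702 ]]), 't': array([ 569.1266,  -28.1221, 1165.7419])}
top {'fov_y': 45.99472430212749, 'cx': 323.5223980848051, 'cy': 204.65670148872005, 'R': array([[-0.0051, -0.9998,  0.0211],
       [-0.9833,  0.0012, -0.182 ],
       [ 0.1819, -0.0217, -0.9831]]), 't': array([ 110.3687,  563.4185, 1176.992 ])}
wrist {'fov_y': 65.70646984690485, 'cx': 319.4607600909701, 'cy': 199.46208308520346, 'T_tool_cam': array([[  -0.0009,   -0.9518,   -0.3067,   77.5005],
       [   1.    ,   -0.0011,    0.0005,    0.5197],
       [  -0.0008,   -0.3067,    0.9518, -125.6378],
       [   0.    ,    0.    ,    0.    ,    1.    ]])}
```

View pics/top0.png

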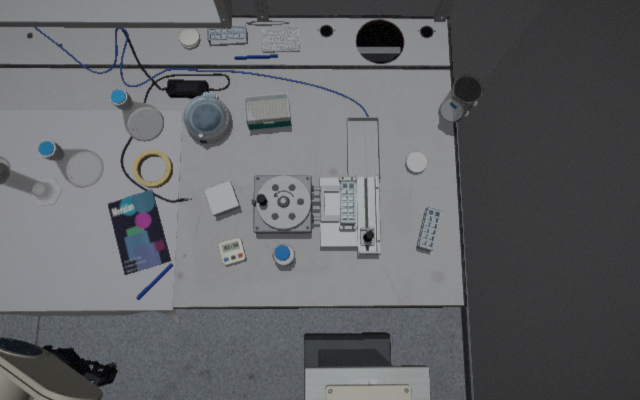

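View pics/scene0.png

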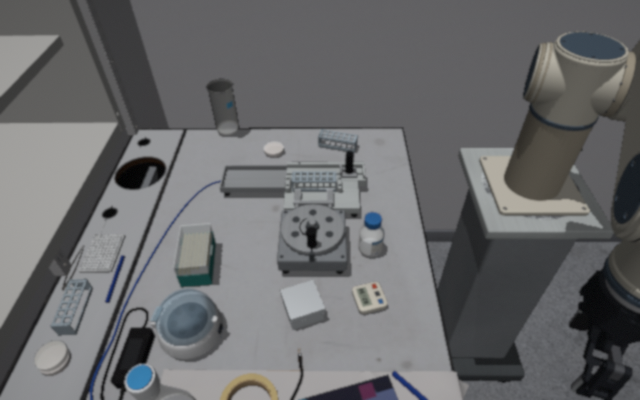

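View pics/wrist0.png

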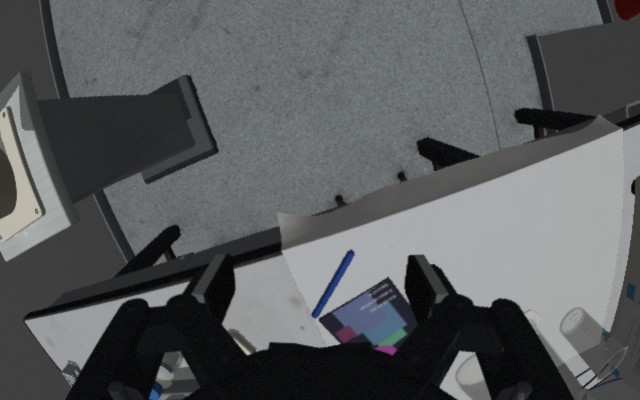

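```bash
cat > h.py <<'E'
import numpy as np, cv2
from scipy.spatial.transform import Rotation as Ro
from workcell import r
np.set_printoptions(precision=2,suppress=True)
def cam(name,pose=None):
    p=r.camera_params(name); f=200/np.tan(np.radians(p['fov_y']/2))
    if name!='wrist': return p['R'],p['t'],f,p['cx'],p['cy']
    T=np.array(p['T_tool_cam']); Rt=Ro.from_rotvec(pose[1]).as_matrix()
    Rwc=Rt@T[:3,:3]; c=Rt@T[:3,3]+pose[0]
    return Rwc.T,-Rwc.T@c,f,p['cx'],p['cy']
def cast(name,u,v,z,pose=None):
    R,t,f,cx,cy=cam(name,pose)
    a,b=(u-cx),(v-cy)
    if name=='wrist':
        rr=np.hypot(a,b); th=rr/f
        d=np.array([a/rr*np.sin(th),b/rr*np.sin(th),np.cos(th)])
    else: d=np.array([a/f,b/f,1.])
    c=-R.T@t; d=R.T@d
    return c+d*(z-c[2])/d[2]
def proj(name,X,pose=None):
    R,t,f,cx,cy=cam(name,pose)
    q=R@np.asarray(X,float)+t
    if name=='wrist':
        s=np.hypot(q[0],q[1]); th=np.arctan2(s,q[2]); return cx+f*th*q[0]/s, cy+f*th*q[1]/s
    return cx+f*q[0]/q[2], cy+f*q[1]/q[2]
def pose():
    s=r.sense(); return s['position'],s['tool_rot']
def rel(o,yaw,x,y):
    c,s=np.cos(yaw),np.sin(yaw); return np.array([o[0]+c*x-s*y,o[1]+s*x+c*y])
E
python3 - <<'E'
import cv2
a=cv2.imread('pics/top0.png')[165:275,210:450]
cv2.imwrite('pics/top0c.png',cv2.resize(a,None,fx=3.3,fy=3.3,interpolation=cv2.INTER_CUBIC))
a=cv2.imread('pics/scene0.png')[120:280,210:410]
cv2.imwrite('pics/scene0c.png',cv2.resize(a,None,fx=3.7,fy=3.7,interpolation=cv2.INTER_CUBIC))
E
```

```text
(no output)
```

View pics/top0c.png

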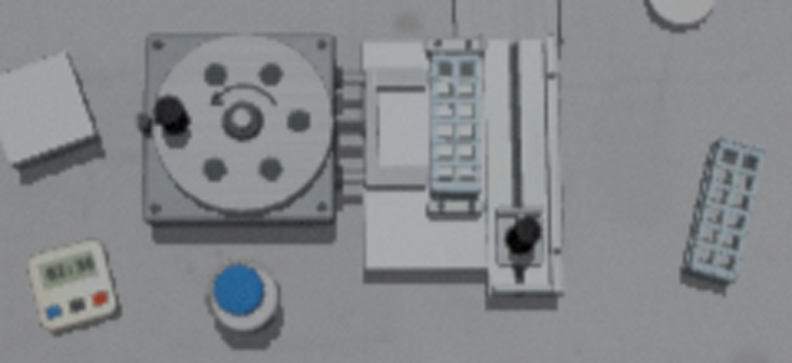

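View pics/scene0c.png

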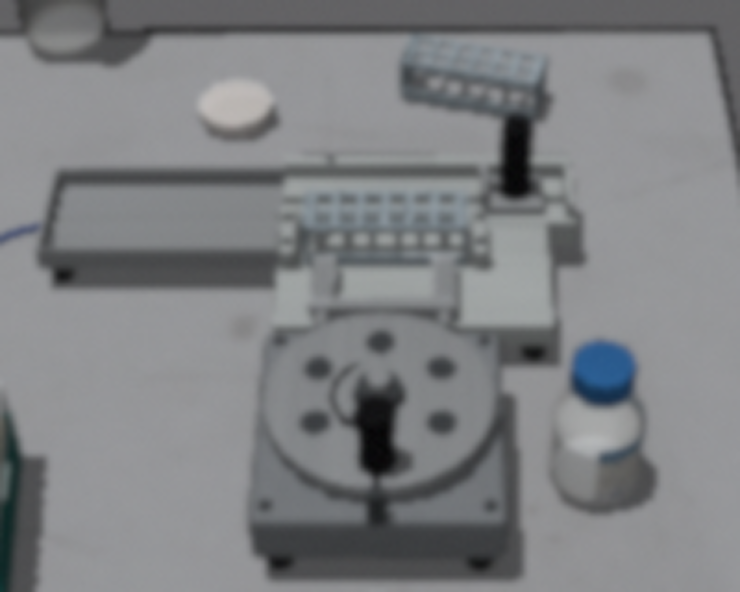

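Run:
```python
from h import *
P=lambda X,Y:(210+X/3.3,165+Y/3.3)
S=lambda X,Y:(210+X/3.7,120+Y/3.7)
for n,X,Y,z in [('crank',171,107,124),('hub',243,118,92),('disc L',153,125,76),('disc R',333,125,76),('disc T',243,37,76),('disc B',243,213,76),('scr',526,229,110),('rackold TL',431,54,78),('TR',481,54,78),('BL',431,190,78),('BR',479,192,78),
 ('new TL',718,140,38),('TR',763,152,38),('BL',688,270,38),('BR',733,282,38),('deck BL',366,270,40),('slot BR',563,292,54),('slot TR',558,40,54)]:
    print(n,cast('top',*P(X,Y),z))
for n,X,Y,z in [('crank',377,400,124),('scr',516,118,110),('hub',380,375,92)]:
    print('scene',n,cast('scene',*S(X,Y),z))
```

```text
crank [568.34 261.11 124.  ]
hub [566.18 209.78  92.  ]
disc L [563.85 280.02  76.  ]
disc R [563.7  141.31  76.  ]
disc T [633.63 211.47  76.  ]
disc B [495.37 210.05  76.  ]
scr [478.44  -2.26 110.  ]
rackold TL [619.53  64.96  78.  ]
TR [619.53  25.93  78.  ]
BL [512.53  66.21  78.  ]
BR [510.91  29.38  78.  ]
new TL [ 558.32 -166.58   38.  ]
TR [ 548.53 -202.31   38.  ]
BL [ 454.3  -138.09   38.  ]
BR [ 444.74 -173.28   38.  ]
deck BL [454.9  115.68  40.  ]
slot BR [436.07 -36.57  54.  ]
slot TR [636.67 -38.02  54.  ]
scene crank [564.33 259.35 124.  ]
scene scr [476.3   -5.81 110.  ]
scene hub [564.33 211.75  92.  ]
```

```bash
cat >> h.py <<'E'
def plan(target,yaw,n,start=None):
    """rows taking tool from pose to target; yaw = world angle of tool y (deg); tool straight down"""
    p,rv=pose() if start is None else start
    R0=Ro.from_rotvec(rv)
    a=np.radians(yaw); y=np.array([np.cos(a),np.sin(a),0]); z=np.array([0,0,-1.]); x=np.cross(y,z)
    R1=Ro.from_matrix(np.c_[x,y,z])
    w=(R0.inv()*R1).as_rotvec()
    d=(np.array(target)-p)/n
    k=0
    for i in range(n):
        dl=R0.inv().apply(d)
        nr=max(1,int(np.ceil(np.degrees(np.linalg.norm(w))/7.1))) ; nr=min(n,nr)
        wi=w/nr if i<nr else w*0
        print('{"dx":%.4f,"dy":%.4f,"dz":%.4f,"rx":%.2f,"ry":%.2f,"rz":%.2f}'%(*(dl/1000),*np.degrees(wi)))
        R0=R0*Ro.from_rotvec(wi)
E
python3 - <<'E'
from h import *
plan([565,150,270],0,16)
print(cast('top',210+238/3.3,165+290/3.3,105))
E
```

```text
{"dx":-0.0302,"dy":-0.0185,"dz":-0.0014,"rx":-0.01,"ry":0.00,"rz":7.07}
{"dx":-0.0323,"dy":-0.0147,"dz":-0.0014,"rx":-0.01,"ry":0.00,"rz":7.07}
{"dx":-0.0338,"dy":-0.0106,"dz":-0.0014,"rx":-0.01,"ry":0.00,"rz":7.07}
{"dx":-0.0349,"dy":-0.0063,"dz":-0.0014,"rx":-0.01,"ry":0.00,"rz":7.07}
{"dx":-0.0354,"dy":-0.0020,"dz":-0.0014,"rx":-0.01,"ry":0.00,"rz":7.07}
{"dx":-0.0354,"dy":0.0024,"dz":-0.0014,"rx":-0.01,"ry":0.00,"rz":7.07}
{"dx":-0.0348,"dy":0.0067,"dz":-0.0014,"rx":-0.01,"ry":0.00,"rz":7.07}
{"dx":-0.0337,"dy":0.0110,"dz":-0.0014,"rx":-0.01,"ry":0.00,"rz":7.07}
{"dx":-0.0321,"dy":0.0150,"dz":-0.0014,"rx":-0.01,"ry":0.00,"rz":7.07}
{"dx":-0.0300,"dy":0.0189,"dz":-0.0014,"rx":-0.01,"ry":0.00,"rz":7.07}
{"dx":-0.0275,"dy":0.0224,"dz":-0.0014,"rx":-0.00,"ry":0.00,"rz":0.00}
{"dx":-0.0275,"dy":0.0224,"dz":-0.0014,"rx":-0.00,"ry":0.00,"rz":0.00}
{"dx":-0.0275,"dy":0.0224,"dz":-0.0014,"rx":-0.00,"ry":0.00,"rz":0.00}
{"dx":-0.0275,"dy":0.0224,"dz":-0.0014,"rx":-0.00,"ry":0.00,"rz":0.00}
{"dx":-0.0275,"dy":0.0224,"dz":-0.0014,"rx":-0.00,"ry":0.00,"rz":0.00}
{"dx":-0.0275,"dy":0.0224,"dz":-0.0014,"rx":-0.00,"ry":0.00,"rz":0.00}
[434.31 211.31 105.  ]
```

Request:
step_arm --moves '[{"dx": -0.0302, "dy": -0.0185, "dz": -0.0014, "rz": 7.07}, {"dx": -0.0323, "dy": -0.0147, "dz": -0.0014, "rz": 7.07}, {"dx": -0.0338, "dy": -0.0106, "dz": -0.0014, "rz": 7.07}, {"dx": -0.0349, "dy": -0.0063, "dz": -0.0014, "rz": 7.07}, {"dx": -0.0354, "dy": -0.002, "dz": -0.0014, "rz": 7.07}, {"dx": -0.0354, "dy": 0.0024, "dz": -0.0014, "rz": 7.07}, {"dx": -0.0348, "dy": 0.0067, "dz": -0.0014, "rz": 7.07}, {"dx": -0.0337, "dy": 0.011, "dz": -0.0014, "rz": 7.07}]'

```text
invalid input
```

Request:
step_arm --moves '[{"dx": -0.0321, "dy": 0.015, "dz": -0.0014, "rz": 7.07}, {"dx": -0.03, "dy": 0.0189, "dz": -0.0014, "rz": 7.07}, {"dx": -0.0275, "dy": 0.0224, "dz": -0.0014}, {"dx": -0.0275, "dy": 0.0224, "dz": -0.0014}, {"dx": -0.0275, "dy": 0.0224, "dz": -0.0014}, {"dx": -0.0275, "dy": 0.0224, "dz": -0.0014}, {"dx": -0.0275, "dy": 0.0224, "dz": -0.0014}, {"dx": -0.0275, "dy": 0.0224, "dz": -0.0014}]'

```text
invalid input
```

Request:
step_arm --moves '[{}, {}, {}]'

```text
invalid input
```

Run:
```python
from h import *
s=r.sense(); print(s)
np.save('w1.npy',np.array(pose()))
cv2.imwrite('pics/w1.png',r.snapshot('wrist'))
```

```text
{'t': 0.15, 'qpos': array([ 1.21,  0.42,  1.63,  0.  ,  1.09, -0.02]), 'joint_velocities': array([ 0., -0., -0., -0., -0.,  0.]), 'effort': array([ -0.  , -55.78, -28.2 ,  -0.  ,   0.  ,  -0.  ]), 'position': array([206.37, 589.52, 247.71]), 'tool_rot': array([-0.53, -3.1 ,  0.  ]), 'contact_force': array([ 0.48, -0.71,  0.02]), 'ft_torque': array([-0.03,  0.03, -0.  ]), 'opening': 85.70122873260124}
```

View pics/w1.png

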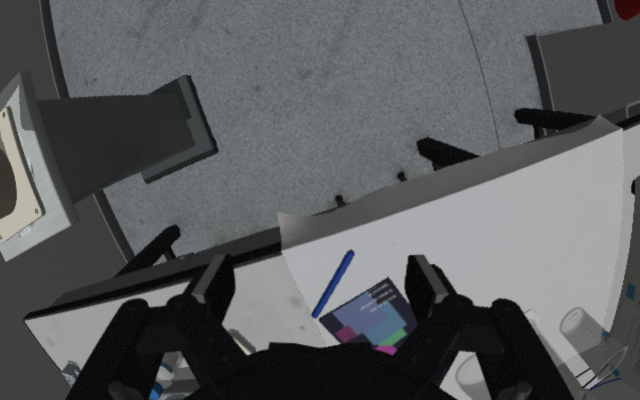

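Request:
step_arm --moves '[{"dx": -0.0302, "dy": -0.0185, "dz": -0.0014, "rx": 0, "ry": 0, "rz": 7.07}, {"dx": -0.0323, "dy": -0.0147, "dz": -0.0014, "rx": 0, "ry": 0, "rz": 7.07}, {"dx": -0.0338, "dy": -0.0106, "dz": -0.0014, "rx": 0, "ry": 0, "rz": 7.07}, {"dx": -0.0349, "dy": -0.0063, "dz": -0.0014, "rx": 0, "ry": 0, "rz": 7.07}, {"dx": -0.0354, "dy": -0.002, "dz": -0.0014, "rx": 0, "ry": 0, "rz": 7.07}, {"dx": -0.0354, "dy": 0.0024, "dz": -0.0014, "rx": 0, "ry": 0, "rz": 7.07}, {"dx": -0.0348, "dy": 0.0067, "dz": -0.0014, "rx": 0, "ry": 0, "rz": 7.07}, {"dx": -0.0337, "dy": 0.011, "dz": -0.0014, "rx": 0, "ry": 0, "rz": 7.07}]'

```text
t: 0.87
position: [386.5, 368.6, 259.6]
tool_rot: [-1.938, -2.472, 0.0]
contact_force: [0.4, 0.9, 0.3]
opening: 85.5
```

Request:
step_arm --moves '[{"dx": -0.0321, "dy": 0.015, "dz": -0.0014, "rx": 0, "ry": 0, "rz": 7.07}, {"dx": -0.03, "dy": 0.0189, "dz": -0.0014, "rx": 0, "ry": 0, "rz": 7.07}, {"dx": -0.0275, "dy": 0.0224, "dz": -0.0014, "rx": 0, "ry": 0, "rz": 0}, {"dx": -0.0275, "dy": 0.0224, "dz": -0.0014, "rx": 0, "ry": 0, "rz": 0}, {"dx": -0.0275, "dy": 0.0224, "dz": -0.0014, "rx": 0, "ry": 0, "rz": 0}, {"dx": -0.0275, "dy": 0.0224, "dz": -0.0014, "rx": 0, "ry": 0, "rz": 0}, {"dx": -0.0275, "dy": 0.0224, "dz": -0.0014, "rx": 0, "ry": 0, "rz": 0}, {"dx": -0.0275, "dy": 0.0224, "dz": -0.0014, "rx": 0, "ry": 0, "rz": 0}]'

```text
t: 1.53
position: [565.8, 148.6, 270.7]
tool_rot: [-2.221, -2.221, 0.0]
contact_force: [1.0, 1.3, -0.7]
opening: 85.7
```

Request:
step_arm --moves '[{"dx": 0, "dy": 0, "dz": 0, "rx": 0, "ry": 0, "rz": 0}, {"dx": 0, "dy": 0, "dz": 0, "rx": 0, "ry": 0, "rz": 0}, {"dx": 0, "dy": 0, "dz": 0, "rx": 0, "ry": 0, "rz": 0}]'

```text
t: 1.78
position: [564.6, 150.1, 270.3]
tool_rot: [-2.222, -2.22, 0.001]
contact_force: [0.1, 0.3, -0.1]
opening: 85.1
```

Run:
```python
from h import *
s=r.sense(); print(s)
np.save('w1.npy',np.array(pose()))
cv2.imwrite('pics/w2.png',r.snapshot('wrist'))
```

```text
{'t': 1.7833, 'qpos': array([0.24, 0.34, 1.7 , 0.  , 1.1 , 0.24]), 'joint_velocities': array([ 0.02, -0.01,  0.01,  0.  ,  0.  , -0.  ]), 'effort': array([ -1.17, -50.6 , -28.94,  -0.06,  -0.04,  -0.02]), 'position': array([564.65, 150.12, 270.32]), 'tool_rot': array([-2.22, -2.22,  0.  ]), 'contact_force': array([ 0.11,  0.26, -0.06]), 'ft_torque': array([-0.01,  0.01,  0.01]), 'opening': 85.1283704412604}
```

View pics/w2.png

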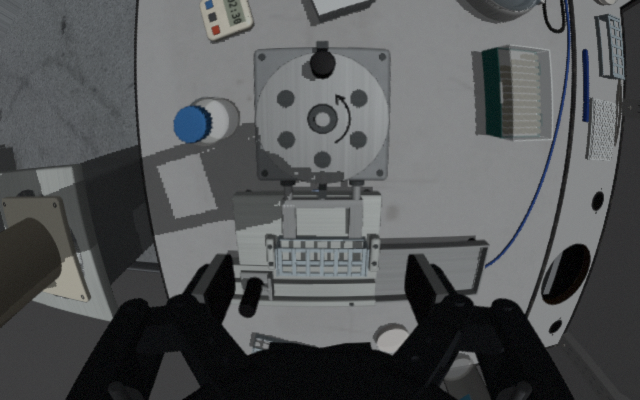

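Run:
```python
import cv2
a=cv2.imread('pics/w2.png')[35:315,225:395]
cv2.imwrite('pics/w2c.png',cv2.resize(a[:150],None,fx=4,fy=4,interpolation=cv2.INTER_CUBIC))
a=cv2.imread('pics/w2.png')[180:310,225:395]
cv2.imwrite('pics/w2d.png',cv2.resize(a,None,fx=4,fy=4,interpolation=cv2.INTER_CUBIC))
```

```text
(no output)
```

View pics/w2c.png

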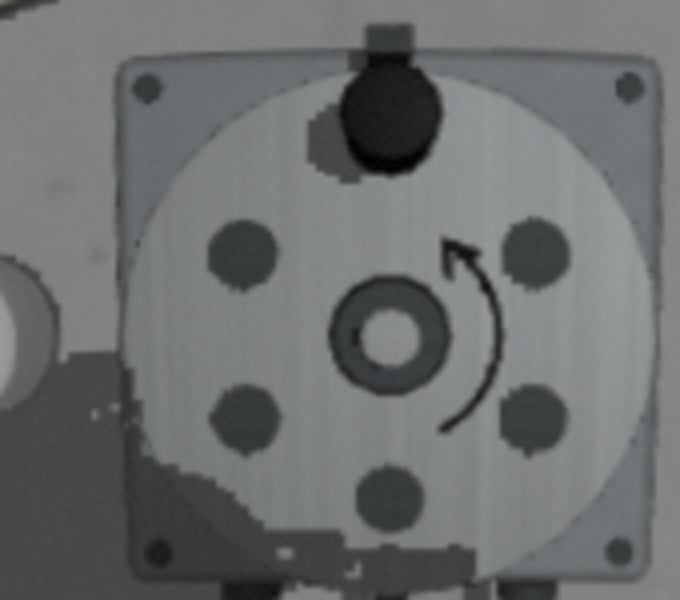

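View pics/w2d.png

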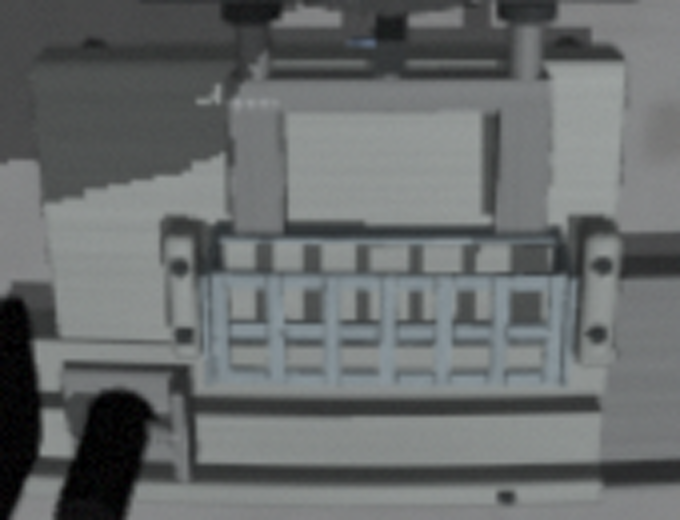

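Run:
```python
from h import *
ps=np.load('w1.npy')
P=lambda X,Y:(225+X/4,35+Y/4)
Q=lambda X,Y:(225+X/4,180+Y/4)
c=lambda p,z:cast('wrist',*p,z,ps)
h=[c(P(*q),76) for q in [(242,255),(534,255),(533,418),(245,418),(389,498)]]
print(*h); print('centre',(h[0]+h[2])/2,(h[1]+h[3])/2,[np.linalg.norm(x-(h[0]+h[2])/2) for x in h])
print('crank',c(P(391,112),124),'hub',c(P(389,337),92))
b=[c(P(*q),z) for q in [(147,88),(629,88),(159,552),(619,552)] for z in (64,)]
print('base screws',*b)
# cheek screws z=58
for q in [(179,266),(184,335),(601,266),(597,334)]: print('cheek',c(Q(*q),58))
# old rack top corners z 78
for q in [(205,276),(572,276),(207,383),(567,383)]: print('rack',c(Q(*q),77))
for n,q in [('scr top',None)]: pass
```

```text
[531.25 233.92  76.  ] [605.68 233.93  76.  ] [606.08 191.44  76.  ] [531.32 191.48  76.  ] [568.66 170.05  76.  ]
centre [568.66 212.68  76.  ] [568.5  212.71  76.  ] [np.float64(43.024931209503684), np.float64(42.68479675640019), np.float64(43.0249312095036), np.float64(42.93641576383617), np.float64(42.63683474073787)]
crank [568.71 264.32 124.  ] hub [568.52 213.08  92.  ]
base screws [504.88 280.62  64.  ] [632.51 280.74  64.  ] [505.02 153.19  64.  ] [632.76 153.03  64.  ]
cheek [504.64  59.91  58.  ]
cheek [504.56  35.52  58.  ]
cheek [634.1   59.52  58.  ]
cheek [634.59  35.43  58.  ]
rack [515.52  66.26  77.  ]
rack [621.89  65.95  77.  ]
rack [513.86  29.65  77.  ]
rack [622.78  29.29  77.  ]
```

Request:
step_arm --moves '[{"dx": 0.0386, "dy": 0.0014, "dz": 0, "rx": 0, "ry": 0, "rz": 0}, {"dx": 0.0386, "dy": 0.0014, "dz": 0, "rx": 0, "ry": 0, "rz": 0}, {"dx": 0.0374, "dy": 0.0013, "dz": 0, "rx": 0, "ry": 0, "rz": 0}, {"dx": 0, "dy": 0, "dz": 0.04, "rx": 0, "ry": 0, "rz": 0}, {"dx": 0, "dy": 0, "dz": 0.04, "rx": 0, "ry": 0, "rz": 0}, {"dx": 0, "dy": 0, "dz": 0.035, "rx": 0, "ry": 0, "rz": 0}, {"dx": 0, "dy": 0, "dz": 0.025, "rx": 0, "ry": 0, "rz": 0}, {"dx": 0, "dy": 0, "dz": 0.0205, "rx": 0, "ry": 0, "rz": 0}]'

```text
t: 2.5
position: [566.6, 265.8, 107.6]
tool_rot: [-2.218, -2.223, 0.005]
contact_force: [0.9, -1.0, 0.5]
opening: 85.6
```

Request:
step_arm --claw 0.0 --squeeze 40 --moves '[{"dx": 0, "dy": 0, "dz": 0, "rx": 0, "ry": 0, "rz": 0}, {"dx": 0, "dy": 0, "dz": 0, "rx": 0, "ry": 0, "rz": 0}, {"dx": 0, "dy": 0, "dz": 0, "rx": 0, "ry": 0, "rz": 0}, {"dx": 0, "dy": 0, "dz": 0, "rx": 0, "ry": 0, "rz": 0}, {"dx": 0, "dy": 0, "dz": 0, "rx": 0, "ry": 0, "rz": 0}, {"dx": 0, "dy": 0, "dz": 0, "rx": 0, "ry": 0, "rz": 0}]'

```text
t: 3.0
position: [569.3, 265.3, 112.2]
tool_rot: [-2.222, -2.221, -0.002]
contact_force: [-4.2, 1.2, 6.0]
opening: 21.9
```

Run:
```python
from h import *
s=r.sense(); print(s)
a=r.snapshot('wrist'); cv2.imwrite('pics/w3.png',a)
# circle rows: 48 rows, 7.5 deg
th=np.radians(90+np.arange(0,361,7.5)); X=52*np.cos(th);Y=52*np.sin(th)
for i in range(48): print('{"dx": %.4f, "dy": %.4f, "dz": 0, "rx": 0, "ry": 0, "rz": 0},'%((Y[i+1]-Y[i])/1000,(X[i+1]-X[i])/1000), end='\n' if i%8==7 else ' ')
```

```text
{'t': 3.0, 'qpos': array([0.42, 0.6 , 1.7 , 0.  , 0.84, 0.42]), 'joint_velocities': array([-0.,  0.,  0.,  0., -0., -0.]), 'effort': array([ -1.42, -56.12, -22.39,  -0.49,  -1.1 ,   0.  ]), 'position': array([569.3 , 265.33, 112.25]), 'tool_rot': array([-2.22, -2.22, -0.  ]), 'contact_force': array([-4.22,  1.24,  6.01]), 'ft_torque': array([ 0.09,  0.7 , -0.05]), 'opening': 21.850980275505933}
{"dx": -0.0004, "dy": -0.0068, "dz": 0, "rx": 0, "ry": 0, "rz": 0}, {"dx": -0.0013, "dy": -0.0067, "dz": 0, "rx": 0, "ry": 0, "rz": 0}, {"dx": -0.0022, "dy": -0.0064, "dz": 0, "rx": 0, "ry": 0, "rz": 0}, {"dx": -0.0030, "dy": -0.0061, "dz": 0, "rx": 0, "ry": 0, "rz": 0}, {"dx": -0.0038, "dy": -0.0057, "dz": 0, "rx": 0, "ry": 0, "rz": 0}, {"dx": -0.0045, "dy": -0.0051, "dz": 0, "rx": 0, "ry": 0, "rz": 0}, {"dx": -0.0051, "dy": -0.0045, "dz": 0, "rx": 0, "ry": 0, "rz": 0}, {"dx": -0.0057, "dy": -0.0038, "dz": 0, "rx": 0, "ry": 0, "rz": 0},
{"dx": -0.0061, "dy": -0.0030, "dz": 0, "rx": 0, "ry": 0, "rz": 0}, {"dx": -0.0064, "dy": -0.0022, "dz": 0, "rx": 0, "ry": 0, "rz": 0}, {"dx": -0.0067, "dy": 
[... 1813 characters left out ...]
0, "rx": 0, "ry": 0, "rz": 0}, {"dx": 0.0064, "dy": -0.0022, "dz": 0, "rx": 0, "ry": 0, "rz": 0}, {"dx": 0.0061, "dy": -0.0030, "dz": 0, "rx": 0, "ry": 0, "rz": 0},
{"dx": 0.0057, "dy": -0.0038, "dz": 0, "rx": 0, "ry": 0, "rz": 0}, {"dx": 0.0051, "dy": -0.0045, "dz": 0, "rx": 0, "ry": 0, "rz": 0}, {"dx": 0.0045, "dy": -0.0051, "dz": 0, "rx": 0, "ry": 0, "rz": 0}, {"dx": 0.0038, "dy": -0.0057, "dz": 0, "rx": 0, "ry": 0, "rz": 0}, {"dx": 0.0030, "dy": -0.0061, "dz": 0, "rx": 0, "ry": 0, "rz": 0}, {"dx": 0.0022, "dy": -0.0064, "dz": 0, "rx": 0, "ry": 0, "rz": 0}, {"dx": 0.0013, "dy": -0.0067, "dz": 0, "rx": 0, "ry": 0, "rz": 0}, {"dx": 0.0004, "dy": -0.0068, "dz": 0, "rx": 0, "ry": 0, "rz": 0},
```

View pics/w3.png

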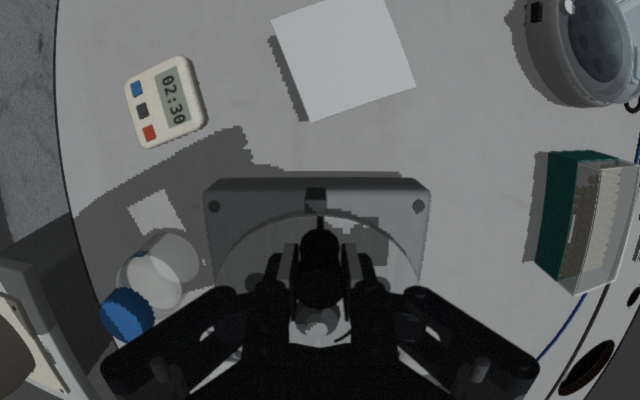

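Request:
step_arm --moves '[{"dx": -0.0004, "dy": -0.0068, "dz": 0, "rx": 0, "ry": 0, "rz": 0}, {"dx": -0.0013, "dy": -0.0067, "dz": 0, "rx": 0, "ry": 0, "rz": 0}, {"dx": -0.0022, "dy": -0.0064, "dz": 0, "rx": 0, "ry": 0, "rz": 0}, {"dx": -0.003, "dy": -0.0061, "dz": 0, "rx": 0, "ry": 0, "rz": 0}, {"dx": -0.0038, "dy": -0.0057, "dz": 0, "rx": 0, "ry": 0, "rz": 0}, {"dx": -0.0045, "dy": -0.0051, "dz": 0, "rx": 0, "ry": 0, "rz": 0}, {"dx": -0.0051, "dy": -0.0045, "dz": 0, "rx": 0, "ry": 0, "rz": 0}, {"dx": -0.0057, "dy": -0.0038, "dz": 0, "rx": 0, "ry": 0, "rz": 0}]'

```text
t: 3.72
position: [523.3, 240.7, 112.1]
tool_rot: [-2.221, -2.22, -0.005]
contact_force: [-5.7, 9.1, 13.0]
opening: 22.0
```

Request:
step_arm --moves '[{"dx": -0.0061, "dy": -0.003, "dz": 0, "rx": 0, "ry": 0, "rz": 0}, {"dx": -0.0064, "dy": -0.0022, "dz": 0, "rx": 0, "ry": 0, "rz": 0}, {"dx": -0.0067, "dy": -0.0013, "dz": 0, "rx": 0, "ry": 0, "rz": 0}, {"dx": -0.0068, "dy": -0.0004, "dz": 0, "rx": 0, "ry": 0, "rz": 0}, {"dx": -0.0068, "dy": 0.0004, "dz": 0, "rx": 0, "ry": 0, "rz": 0}, {"dx": -0.0067, "dy": 0.0013, "dz": 0, "rx": 0, "ry": 0, "rz": 0}, {"dx": -0.0064, "dy": 0.0022, "dz": 0, "rx": 0, "ry": 0, "rz": 0}, {"dx": -0.0061, "dy": 0.003, "dz": 0, "rx": 0, "ry": 0, "rz": 0}]'

```text
t: 4.38
position: [522.7, 186.8, 112.1]
tool_rot: [-2.221, -2.221, 0.001]
contact_force: [-6.6, 0.8, 16.8]
opening: 21.8
```

Request:
step_arm --moves '[{"dx": -0.0057, "dy": 0.0038, "dz": 0, "rx": 0, "ry": 0, "rz": 0}, {"dx": -0.0051, "dy": 0.0045, "dz": 0, "rx": 0, "ry": 0, "rz": 0}, {"dx": -0.0045, "dy": 0.0051, "dz": 0, "rx": 0, "ry": 0, "rz": 0}, {"dx": -0.0038, "dy": 0.0057, "dz": 0, "rx": 0, "ry": 0, "rz": 0}, {"dx": -0.003, "dy": 0.0061, "dz": 0, "rx": 0, "ry": 0, "rz": 0}, {"dx": -0.0022, "dy": 0.0064, "dz": 0, "rx": 0, "ry": 0, "rz": 0}, {"dx": -0.0013, "dy": 0.0067, "dz": 0, "rx": 0, "ry": 0, "rz": 0}, {"dx": -0.0004, "dy": 0.0068, "dz": 0, "rx": 0, "ry": 0, "rz": 0}]'

```text
t: 5.05
position: [569.3, 161.2, 112.2]
tool_rot: [-2.222, -2.221, -0.003]
contact_force: [-3.6, 5.3, 12.4]
opening: 21.8
```

Request:
step_arm --moves '[{"dx": 0.0004, "dy": 0.0068, "dz": 0, "rx": 0, "ry": 0, "rz": 0}, {"dx": 0.0013, "dy": 0.0067, "dz": 0, "rx": 0, "ry": 0, "rz": 0}, {"dx": 0.0022, "dy": 0.0064, "dz": 0, "rx": 0, "ry": 0, "rz": 0}, {"dx": 0.003, "dy": 0.0061, "dz": 0, "rx": 0, "ry": 0, "rz": 0}, {"dx": 0.0038, "dy": 0.0057, "dz": 0, "rx": 0, "ry": 0, "rz": 0}, {"dx": 0.0045, "dy": 0.0051, "dz": 0, "rx": 0, "ry": 0, "rz": 0}, {"dx": 0.0051, "dy": 0.0045, "dz": 0, "rx": 0, "ry": 0, "rz": 0}, {"dx": 0.0057, "dy": 0.0038, "dz": 0, "rx": 0, "ry": 0, "rz": 0}]'

```text
t: 5.72
position: [612.7, 187.5, 112.1]
tool_rot: [-2.22, -2.22, 0.002]
contact_force: [-9.4, 1.2, 16.5]
opening: 22.0
```

Request:
step_arm --moves '[{"dx": 0.0061, "dy": 0.003, "dz": 0, "rx": 0, "ry": 0, "rz": 0}, {"dx": 0.0064, "dy": 0.0022, "dz": 0, "rx": 0, "ry": 0, "rz": 0}, {"dx": 0.0067, "dy": 0.0013, "dz": 0, "rx": 0, "ry": 0, "rz": 0}, {"dx": 0.0068, "dy": 0.0004, "dz": 0, "rx": 0, "ry": 0, "rz": 0}, {"dx": 0.0068, "dy": -0.0004, "dz": 0, "rx": 0, "ry": 0, "rz": 0}, {"dx": 0.0067, "dy": -0.0013, "dz": 0, "rx": 0, "ry": 0, "rz": 0}, {"dx": 0.0064, "dy": -0.0022, "dz": 0, "rx": 0, "ry": 0, "rz": 0}, {"dx": 0.0061, "dy": -0.003, "dz": 0, "rx": 0, "ry": 0, "rz": 0}]'

```text
t: 6.38
position: [613.4, 238.0, 112.2]
tool_rot: [2.221, 2.221, -0.003]
contact_force: [-5.2, -6.9, 14.3]
opening: 21.7
```

Request:
step_arm --moves '[{"dx": 0.0057, "dy": -0.0038, "dz": 0, "rx": 0, "ry": 0, "rz": 0}, {"dx": 0.0051, "dy": -0.0045, "dz": 0, "rx": 0, "ry": 0, "rz": 0}, {"dx": 0.0045, "dy": -0.0051, "dz": 0, "rx": 0, "ry": 0, "rz": 0}, {"dx": 0.0038, "dy": -0.0057, "dz": 0, "rx": 0, "ry": 0, "rz": 0}, {"dx": 0.003, "dy": -0.0061, "dz": 0, "rx": 0, "ry": 0, "rz": 0}, {"dx": 0.0022, "dy": -0.0064, "dz": 0, "rx": 0, "ry": 0, "rz": 0}, {"dx": 0.0013, "dy": -0.0067, "dz": 0, "rx": 0, "ry": 0, "rz": 0}, {"dx": 0.0004, "dy": -0.0068, "dz": 0, "rx": 0, "ry": 0, "rz": 0}]'

```text
t: 7.05
position: [570.5, 265.3, 112.3]
tool_rot: [2.22, 2.22, 0.007]
contact_force: [4.9, 0.6, 5.9]
opening: 21.9
```

Request:
step_arm --moves '[{"dx": 0, "dy": 0, "dz": 0, "rx": 0, "ry": 0, "rz": 0}, {"dx": 0, "dy": 0, "dz": 0, "rx": 0, "ry": 0, "rz": 0}, {"dx": 0, "dy": 0, "dz": 0, "rx": 0, "ry": 0, "rz": 0}]'

```text
t: 7.3
position: [569.2, 265.3, 112.2]
tool_rot: [2.221, 2.221, 0.003]
contact_force: [-2.6, 0.9, 10.4]
opening: 21.9
```

Request:
step_arm --claw 0.085 --moves '[{"dx": 0, "dy": 0, "dz": 0, "rx": 0, "ry": 0, "rz": 0}, {"dx": 0, "dy": 0, "dz": 0, "rx": 0, "ry": 0, "rz": 0}, {"dx": 0, "dy": 0, "dz": 0, "rx": 0, "ry": 0, "rz": 0}, {"dx": 0, "dy": 0, "dz": -0.02, "rx": 0, "ry": 0, "rz": 0}, {"dx": 0, "dy": 0, "dz": -0.04, "rx": 0, "ry": 0, "rz": 0}, {"dx": 0, "dy": 0, "dz": -0.04, "rx": 0, "ry": 0, "rz": 0}, {"dx": 0, "dy": 0, "dz": -0.04, "rx": 0, "ry": 0, "rz": 0}, {"dx": -0.02, "dy": -0.005, "dz": -0.02, "rx": 0, "ry": 0, "rz": 0}]'

```text
t: 7.97
position: [566.3, 247.4, 275.2]
tool_rot: [2.218, 2.222, 0.011]
contact_force: [-0.1, 0.8, -0.1]
opening: 84.9
```

Request:
step_arm --moves '[{"dx": -0.04, "dy": -0.006, "dz": 0, "rx": 0, "ry": 0, "rz": 0}, {"dx": -0.04, "dy": -0.006, "dz": 0, "rx": 0, "ry": 0, "rz": 0}, {"dx": -0.04, "dy": -0.006, "dz": 0, "rx": 0, "ry": 0, "rz": 0}, {"dx": -0.04, "dy": -0.006, "dz": 0, "rx": 0, "ry": 0, "rz": 0}, {"dx": 0, "dy": 0, "dz": 0, "rx": 0, "ry": 0, "rz": 0}, {"dx": 0, "dy": 0, "dz": 0, "rx": 0, "ry": 0, "rz": 0}, {"dx": 0, "dy": 0, "dz": 0, "rx": 0, "ry": 0, "rz": 0}]'

```text
t: 8.55
position: [540.2, 84.7, 270.2]
tool_rot: [-2.222, -2.22, -0.0]
contact_force: [0.7, -0.5, 0.0]
opening: 84.9
```

Run:
```python
from h import *
np.save('w4.npy',np.array(pose())); print(r.sense()['position'])
cv2.imwrite('pics/w4.png',r.snapshot('wrist'))
a=r.snapshot('top')[165:275,210:450]
cv2.imwrite('pics/top4c.png',cv2.resize(a,None,fx=3.3,fy=3.3,interpolation=cv2.INTER_CUBIC))
```

```text
[540.15  84.73 270.19]
```

View pics/w4.png

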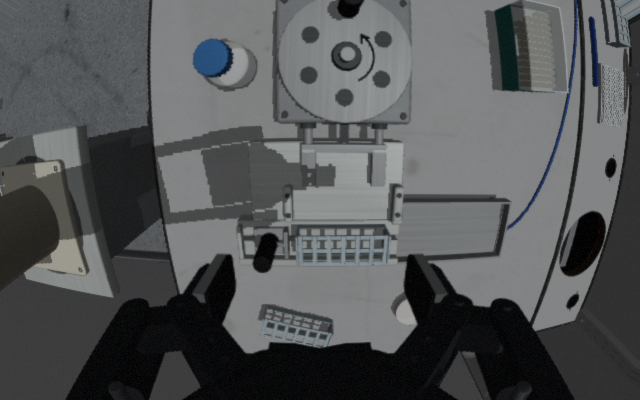

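View pics/top4c.png

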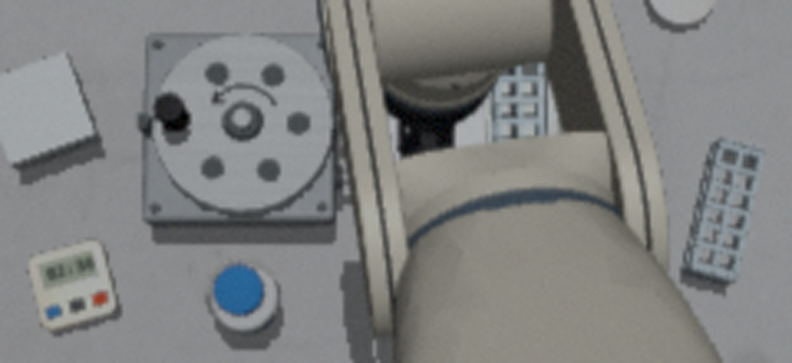

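Run:
```python
from h import *
ps=np.load('w4.npy'); c=lambda u,v,z:cast('wrist',u,v,z,ps)
a=cv2.imread('pics/w4.png')
cv2.imwrite('pics/w4c.png',cv2.resize(a[0:130,265:420],None,fx=4.5,fy=4.5,interpolation=cv2.INTER_CUBIC))
cv2.imwrite('pics/w4d.png',cv2.resize(a[180:350,225:420],None,fx=3.5,fy=3.5,interpolation=cv2.INTER_CUBIC))
```

```text
(no output)
```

View pics/w4c.png

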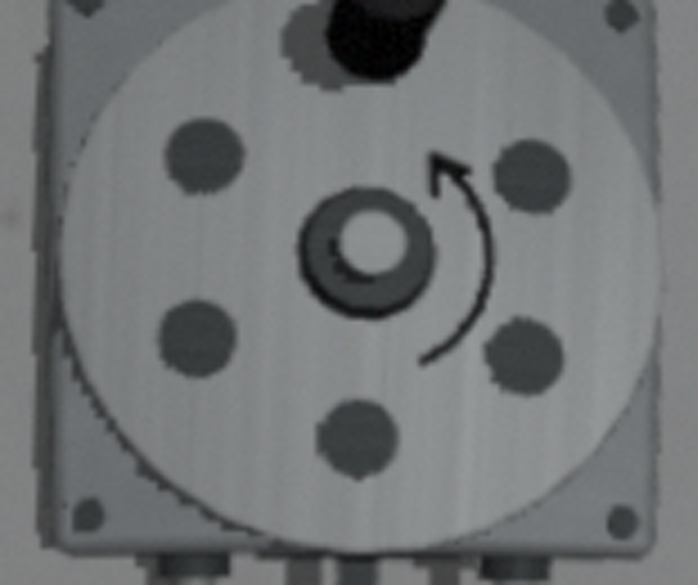

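View pics/w4d.png

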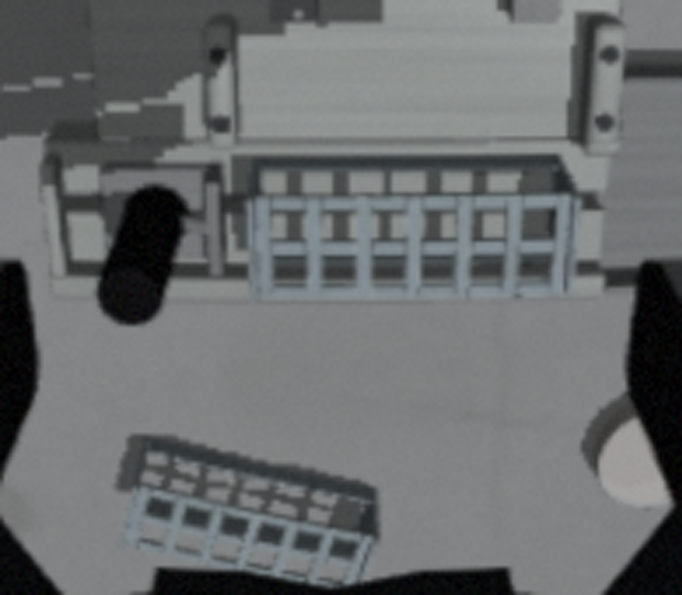

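Run:
```python
from h import *
ps=np.load('w4.npy'); c=lambda u,v,z:cast('wrist',u,v,z,ps)
h=[c(265+x/4.5,y/4.5,76) for x,y in [(205,156),(532,176),(525,356),(197,338),(358,438)]]
m=(h[0]+h[1]+h[2]+h[3])/4
print('wheel',m, [np.degrees(np.arctan2(*(x-m)[[1,0]])) for x in h])
h=[c(265+x/4.5,y/4.5,64) for x,y in [(89,515),(622,521)]]; print('base screws',*h)
D=lambda x,y,z:c(225+x/3.5,180+y/3.5,z)
print('scr top',D(132,297,110),'blade face',D(220,220,62))
print('scr foot', D(103,260,49))
print('old',*[D(x,y,77) for x,y in [(250,197),(576,195),(258,300),(574,296)]])
print('new',*[D(x,y,37.5) for x,y in [(137,485),(380,535),(124,543),(358,585)]])
print('cheeks',*[D(x,y,58) for x,y in [(218,55),(221,123),(610,55),(603,122)]])
print('petri',D(640,462,15))
```

```text
wheel [568.95 212.77  76.  ] [np.float64(147.8569335356898), np.float64(27.925083309996957), np.float64(-32.102460263000765), np.float64(-152.18239087038572), np.float64(-92.4691490672606)]
base screws [504.7  151.91  64.  ] [632.44 152.07  64.  ]
scr top [480.53  -1.6  110.  ] blade face [503.43   1.83  62.  ]
scr foot [457.97 -21.37  49.  ]
old [515.22  17.42  77.  ] [621.87  17.16  77.  ] [516.69 -21.04  77.  ] [624.67 -21.15  77.  ]
new [ 458.71 -137.46   37.5 ] [ 562.44 -164.65   37.5 ] [ 449.33 -172.46   37.5 ] [ 553.26 -196.21   37.5 ]
cheeks [504.55  59.62  58.  ] [504.72  35.86  58.  ] [634.57  59.4   58.  ] [634.03  35.55  58.  ]
petri [ 681.77 -147.2    15.  ]
```

Request:
step_arm --claw 0.06 --moves '[{"dx": -0.029, "dy": -0.0203, "dz": 0, "rx": 0, "ry": 0, "rz": 0}, {"dx": -0.029, "dy": -0.0203, "dz": 0, "rx": 0, "ry": 0, "rz": 0}, {"dx": -0.0287, "dy": -0.0201, "dz": 0, "rx": 0, "ry": 0, "rz": 0}, {"dx": 0, "dy": 0, "dz": 0.04, "rx": 0, "ry": 0, "rz": 0}, {"dx": 0, "dy": 0, "dz": 0.04, "rx": 0, "ry": 0, "rz": 0}, {"dx": 0, "dy": 0, "dz": 0.04, "rx": 0, "ry": 0, "rz": 0}, {"dx": 0, "dy": 0, "dz": 0.03, "rx": 0, "ry": 0, "rz": 0}, {"dx": 0, "dy": 0, "dz": 0.0192, "rx": 0, "ry": 0, "rz": 0}]'

```text
t: 9.32
position: [478.1, -0.7, 98.0]
tool_rot: [-2.217, -2.222, 0.004]
contact_force: [-0.5, 0.1, -0.6]
opening: 60.1
```

Request:
step_arm --claw 0.0 --squeeze 50 --moves '[{"dx": 0, "dy": 0, "dz": 0, "rx": 0, "ry": 0, "rz": 0}, {"dx": 0, "dy": 0, "dz": 0, "rx": 0, "ry": 0, "rz": 0}, {"dx": 0, "dy": 0, "dz": 0, "rx": 0, "ry": 0, "rz": 0}, {"dx": 0, "dy": 0, "dz": 0, "rx": 0, "ry": 0, "rz": 0}, {"dx": 0, "dy": 0, "dz": 0, "rx": 0, "ry": 0, "rz": 0}]'

```text
t: 9.73
position: [480.3, -1.3, 102.2]
tool_rot: [2.22, 2.221, 0.003]
contact_force: [1.2, 5.0, -1.8]
opening: 20.6
```

Request:
step_arm --moves '[{"dx": 0, "dy": 0.01, "dz": 0, "rx": 0, "ry": 0, "rz": 0}, {"dx": 0, "dy": 0.01, "dz": 0, "rx": 0, "ry": 0, "rz": 0}, {"dx": 0, "dy": 0.01, "dz": 0, "rx": 0, "ry": 0, "rz": 0}, {"dx": 0, "dy": 0.01, "dz": 0, "rx": 0, "ry": 0, "rz": 0}, {"dx": 0, "dy": 0.01, "dz": 0, "rx": 0, "ry": 0, "rz": 0}, {"dx": 0, "dy": 0.01, "dz": 0, "rx": 0, "ry": 0, "rz": 0}, {"dx": 0, "dy": 0.01, "dz": 0, "rx": 0, "ry": 0, "rz": 0}, {"dx": 0, "dy": 0.01, "dz": 0, "rx": 0, "ry": 0, "rz": 0}]'

```text
t: 10.4
position: [559.6, -1.2, 102.2]
tool_rot: [-2.221, -2.221, -0.001]
contact_force: [-3.2, 4.6, 2.0]
opening: 20.4
```

Request:
step_arm --moves '[{"dx": 0, "dy": 0.01, "dz": 0, "rx": 0, "ry": 0, "rz": 0}, {"dx": 0, "dy": 0.01, "dz": 0, "rx": 0, "ry": 0, "rz": 0}, {"dx": 0, "dy": 0.01, "dz": 0, "rx": 0, "ry": 0, "rz": 0}, {"dx": 0, "dy": 0.01, "dz": 0, "rx": 0, "ry": 0, "rz": 0}, {"dx": 0, "dy": 0.01, "dz": 0, "rx": 0, "ry": 0, "rz": 0}, {"dx": 0, "dy": 0.01, "dz": 0, "rx": 0, "ry": 0, "rz": 0}, {"dx": 0, "dy": 0.01, "dz": 0, "rx": 0, "ry": 0, "rz": 0}, {"dx": 0, "dy": 0, "dz": 0, "rx": 0, "ry": 0, "rz": 0}]'

```text
t: 11.07
position: [629.7, -1.0, 102.2]
tool_rot: [-2.22, -2.22, 0.0]
contact_force: [-3.2, 5.4, 3.9]
opening: 20.4
```

Request:
step_arm --moves '[{"dx": 0, "dy": 0, "dz": 0, "rx": 0, "ry": 0, "rz": 0}, {"dx": 0, "dy": 0, "dz": 0, "rx": 0, "ry": 0, "rz": 0}]'

```text
t: 11.23
position: [629.6, -1.0, 102.3]
tool_rot: [-2.221, -2.221, -0.002]
contact_force: [-1.4, 6.0, 0.3]
opening: 20.4
```

Run:
```python
from h import *
print(r.sense()['position'])
np.save('w5.npy',np.array(pose()))
cv2.imwrite('pics/w5.png',r.snapshot('wrist'))
a=r.snapshot('scene')[100:300,200:450]
cv2.imwrite('pics/scene5.png',cv2.resize(a,None,fx=2.5,fy=2.5,interpolation=cv2.INTER_CUBIC))
```

```text
[629.63  -1.   102.26]
```

View pics/scene5.png

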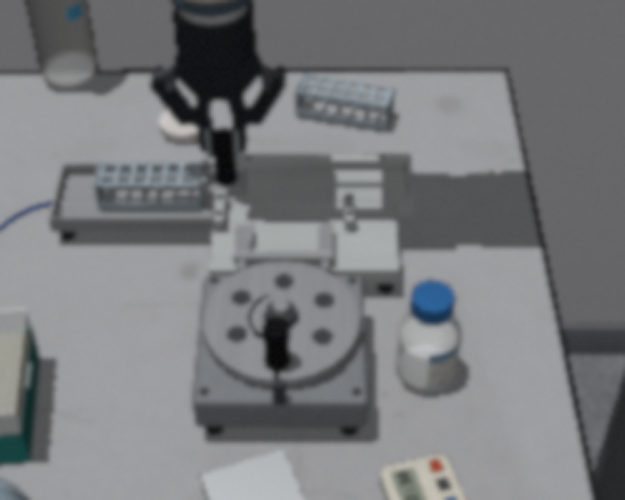

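View pics/w5.png

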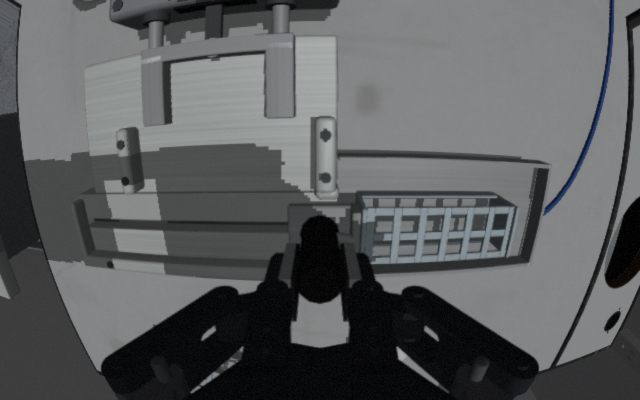

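Run:
```python
from h import *
ps=np.load('w5.npy'); c=lambda u,v,z:cast('wrist',u,v,z,ps)
q=[c(u,v,58.5) for u,v in [(366,209),(517,208),(366,262),(516,259)]]
print(*q,np.mean(q,0)-np.array([569.2+158,47.7-48,0]))
```

```text
[657.97  17.36  58.5 ] [764.22  16.99  58.5 ] [659.96 -18.05  58.5 ] [774.31 -22.64  58.5 ] [-13.09  -1.28  58.5 ]
```

Request:
step_arm --moves '[{"dx": 0, "dy": -0.012, "dz": 0, "rx": 0, "ry": 0, "rz": 0}, {"dx": 0, "dy": -0.02, "dz": 0, "rx": 0, "ry": 0, "rz": 0}, {"dx": 0, "dy": -0.02, "dz": 0, "rx": 0, "ry": 0, "rz": 0}, {"dx": 0, "dy": -0.02, "dz": 0, "rx": 0, "ry": 0, "rz": 0}, {"dx": 0, "dy": -0.02, "dz": 0, "rx": 0, "ry": 0, "rz": 0}, {"dx": 0, "dy": -0.02, "dz": 0, "rx": 0, "ry": 0, "rz": 0}, {"dx": 0, "dy": -0.02, "dz": 0, "rx": 0, "ry": 0, "rz": 0}, {"dx": 0, "dy": -0.012, "dz": 0, "rx": 0, "ry": 0, "rz": 0}]'

```text
t: 12.0
position: [485.0, -1.3, 102.3]
tool_rot: [2.221, 2.22, 0.004]
contact_force: [2.3, 5.3, -5.2]
opening: 20.5
```

Request:
step_arm --moves '[{"dx": 0, "dy": -0.007, "dz": 0, "rx": 0, "ry": 0, "rz": 0}, {"dx": 0, "dy": 0, "dz": 0, "rx": 0, "ry": 0, "rz": 0}, {"dx": 0, "dy": 0, "dz": 0, "rx": 0, "ry": 0, "rz": 0}, {"dx": 0, "dy": 0, "dz": 0, "rx": 0, "ry": 0, "rz": 0}]'

```text
t: 12.33
position: [478.6, -1.3, 102.2]
tool_rot: [2.222, 2.221, 0.002]
contact_force: [-2.3, 6.2, 2.3]
opening: 20.3
```

Request:
step_arm --claw 0.06 --moves '[{"dx": 0, "dy": 0, "dz": 0, "rx": 0, "ry": 0, "rz": 0}, {"dx": 0, "dy": 0, "dz": 0, "rx": 0, "ry": 0, "rz": 0}, {"dx": 0, "dy": 0, "dz": 0, "rx": 0, "ry": 0, "rz": 0}, {"dx": 0, "dy": 0, "dz": -0.02, "rx": 0, "ry": 0, "rz": 0}, {"dx": 0, "dy": 0, "dz": -0.04, "rx": 0, "ry": 0, "rz": 0}, {"dx": 0, "dy": 0, "dz": -0.04, "rx": 0, "ry": 0, "rz": 0}, {"dx": 0, "dy": 0, "dz": -0.04, "rx": 0, "ry": 0, "rz": 0}, {"dx": 0, "dy": 0, "dz": -0.01, "rx": 0, "ry": 0, "rz": 0}]'

```text
t: 13.0
position: [481.6, -2.2, 257.3]
tool_rot: [2.216, 2.216, 0.011]
contact_force: [2.3, -0.8, 0.7]
opening: 59.7
```

Run:
```python
from h import *
print(pose())
plan([504,-168,250],75,11)
```

```text
(array([481.6 ,  -2.17, 257.27]), array([2.22, 2.22, 0.01]))
{"dx":-0.0151,"dy":0.0020,"dz":0.0007,"rx":0.04,"ry":0.04,"rz":-6.82}
{"dx":-0.0152,"dy":0.0002,"dz":0.0007,"rx":0.04,"ry":0.04,"rz":-6.82}
{"dx":-0.0151,"dy":-0.0016,"dz":0.0007,"rx":0.04,"ry":0.04,"rz":-6.82}
{"dx":-0.0148,"dy":-0.0034,"dz":0.0007,"rx":0.04,"ry":0.04,"rz":-6.82}
{"dx":-0.0143,"dy":-0.0051,"dz":0.0007,"rx":0.04,"ry":0.04,"rz":-6.82}
{"dx":-0.0136,"dy":-0.0068,"dz":0.0007,"rx":0.04,"ry":0.04,"rz":-6.82}
{"dx":-0.0127,"dy":-0.0083,"dz":0.0006,"rx":0.04,"ry":0.04,"rz":-6.82}
{"dx":-0.0116,"dy":-0.0098,"dz":0.0006,"rx":0.04,"ry":0.04,"rz":-6.82}
{"dx":-0.0104,"dy":-0.0111,"dz":0.0006,"rx":0.04,"ry":0.04,"rz":-6.82}
{"dx":-0.0090,"dy":-0.0123,"dz":0.0007,"rx":0.04,"ry":0.04,"rz":-6.82}
{"dx":-0.0075,"dy":-0.0132,"dz":0.0007,"rx":0.04,"ry":0.04,"rz":-6.82}
```

Request:
step_arm --claw 0.075 --moves '[{"dx": -0.0151, "dy": 0.002, "dz": 0, "rx": 0, "ry": 0, "rz": -6.82}, {"dx": -0.0152, "dy": 0.0002, "dz": 0, "rx": 0, "ry": 0, "rz": -6.82}, {"dx": -0.0151, "dy": -0.0016, "dz": 0, "rx": 0, "ry": 0, "rz": -6.82}, {"dx": -0.0148, "dy": -0.0034, "dz": 0, "rx": 0, "ry": 0, "rz": -6.82}, {"dx": -0.0143, "dy": -0.0051, "dz": 0, "rx": 0, "ry": 0, "rz": -6.82}, {"dx": -0.0136, "dy": -0.0068, "dz": 0, "rx": 0, "ry": 0, "rz": -6.82}, {"dx": -0.0127, "dy": -0.0083, "dz": 0, "rx": 0, "ry": 0, "rz": -6.82}, {"dx": -0.0116, "dy": -0.0098, "dz": 0, "rx": 0, "ry": 0, "rz": -6.82}]'

```text
t: 13.67
position: [494.6, -123.3, 251.1]
tool_rot: [0.947, 2.995, -0.0]
contact_force: [-0.4, 0.7, -0.3]
opening: 75.2
```

Request:
step_arm --moves '[{"dx": -0.0104, "dy": -0.0111, "dz": 0, "rx": 0, "ry": 0, "rz": -6.82}, {"dx": -0.009, "dy": -0.0123, "dz": 0, "rx": 0, "ry": 0, "rz": -6.82}, {"dx": -0.0075, "dy": -0.0132, "dz": 0, "rx": 0, "ry": 0, "rz": -6.82}, {"dx": 0, "dy": 0, "dz": 0, "rx": 0, "ry": 0, "rz": 0}, {"dx": 0, "dy": 0, "dz": 0, "rx": 0, "ry": 0, "rz": 0}, {"dx": 0, "dy": 0, "dz": 0, "rx": 0, "ry": 0, "rz": 0}]'

```text
t: 14.17
position: [500.3, -167.3, 250.9]
tool_rot: [-0.415, -3.114, -0.0]
contact_force: [-0.2, -0.8, -0.9]
opening: 74.9
```

Run:
```python
from h import *
np.save('w6.npy',np.array(pose())); print(pose())
a=r.snapshot('wrist'); cv2.imwrite('pics/w6.png',a)
cv2.imwrite('pics/w6c.png',cv2.resize(a[70:290,230:430],None,fx=2.7,fy=2.7,interpolation=cv2.INTER_CUBIC))
```

```text
(array([ 500.31, -167.31,  250.87]), array([-0.41, -3.11, -0.  ]))
```

View pics/w6.png

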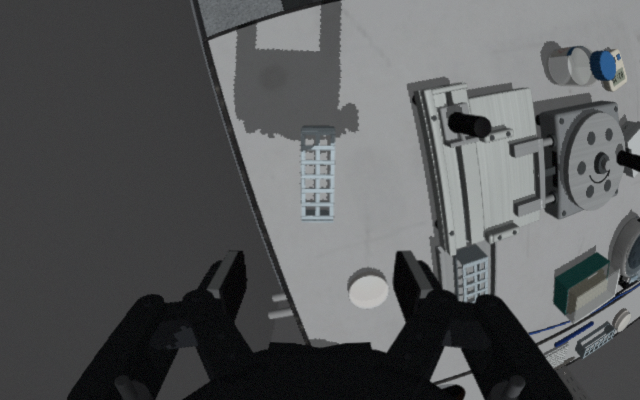

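View pics/w6c.png

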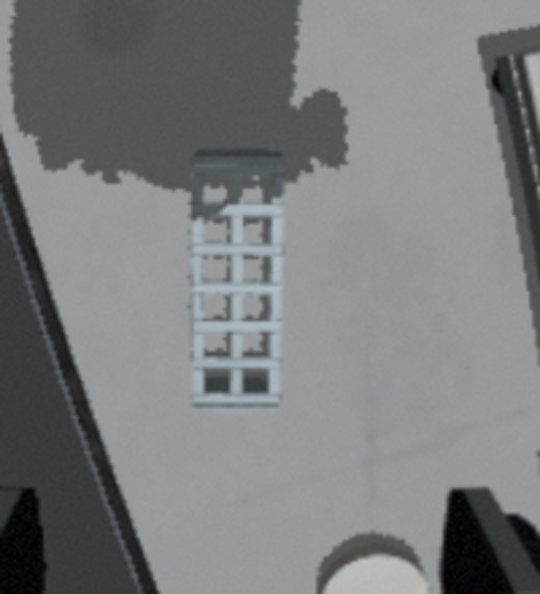

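Run:
```python
from h import *
ps=np.load('w6.npy'); c=lambda x,y,z:cast('wrist',230+x/2.7,70+y/2.7,z,ps)
q=[c(*p,37) for p in [(195,166),(284,166),(191,405),(281,405)]]
for p in q: print(p)
print(np.linalg.norm(q[0]-q[1]),np.linalg.norm(q[2]-q[3]),np.linalg.norm(q[0]-q[2]))
d=(q[2]+q[3]-q[0]-q[1])/2; print('len dir',np.degrees(np.arctan2(d[1],d[0])),'centre',np.mean(q,0))
a=np.radians(75)
plan([*np.mean(q,0)[:2],250.87],90+np.degrees(np.arctan2(d[1],d[0])),1)
```

```text
[ 450.93 -172.7    37.  ]
[ 460.41 -137.94   37.  ]
[ 549.97 -203.02   37.  ]
[ 560.29 -165.07   37.  ]
36.03281329907611 39.325210906770835 103.57320283475521
len dir -16.10873728105813 centre [ 505.4  -169.68   37.  ]
{"dx":-0.0056,"dy":-0.0012,"dz":0.0000,"rx":0.01,"ry":-0.02,"rz":1.00}
```

Request:
step_arm --claw 0.07 --moves '[{"dx": -0.0045, "dy": -0.0011, "dz": 0.02, "rx": 0, "ry": 0, "rz": 0.4}, {"dx": 0, "dy": 0, "dz": 0.04, "rx": 0, "ry": 0, "rz": 0}, {"dx": 0, "dy": 0, "dz": 0.04, "rx": 0, "ry": 0, "rz": 0}, {"dx": 0, "dy": 0, "dz": 0.04, "rx": 0, "ry": 0, "rz": 0}, {"dx": 0, "dy": 0, "dz": 0.035, "rx": 0, "ry": 0, "rz": 0}, {"dx": 0, "dy": 0, "dz": 0.024, "rx": 0, "ry": 0, "rz": 0}, {"dx": 0, "dy": 0, "dz": 0.01, "rx": 0, "ry": 0, "rz": 0}, {"dx": 0, "dy": 0, "dz": 0, "rx": 0, "ry": 0, "rz": 0}]'

```text
t: 14.88
position: [503.2, -168.7, 40.0]
tool_rot: [-0.42, -3.109, -0.001]
contact_force: [0.1, -0.2, 1.0]
opening: 69.9
```

Request:
step_arm --moves '[{"dx": 0, "dy": 0, "dz": 0, "rx": 0, "ry": 0, "rz": 0}, {"dx": 0, "dy": 0, "dz": 0, "rx": 0, "ry": 0, "rz": 0}]'

```text
t: 15.05
position: [505.9, -170.0, 43.6]
tool_rot: [0.42, 3.111, -0.001]
contact_force: [0.1, 0.4, -0.2]
opening: 69.8
```

Run:
```python
from h import *
np.save('w7.npy',np.array(pose())); print(pose())
a=r.snapshot('wrist'); cv2.imwrite('pics/w7.png',a)
```

```text
(array([ 505.93, -170.02,   43.62]), array([ 0.42,  3.11, -0.  ]))
```

View pics/w7.png

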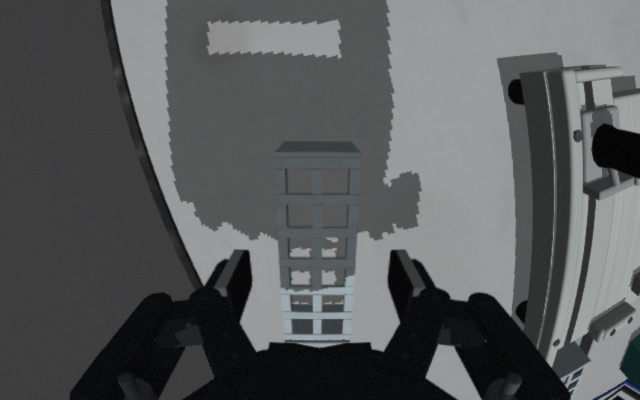

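Run:
```python
from h import *
ps=np.load('w7.npy'); R=Ro.from_rotvec(ps[1])
for p in [(274.5,156),(361,156),(283,341),(352.5,341)]:
    X=cast('wrist',*p,37,ps); print(X, R.inv().apply(X-ps[0]))
for p in [(282,143),(354,143)]:
    X=cast('wrist',*p,1,ps); print(X, R.inv().apply(X-ps[0]))
```

```text
[ 448.12 -173.8    37.  ] [ 54.75 -18.99   6.48]
[ 458.14 -137.61   37.  ] [54.69 18.57  6.47]
[ 549.73 -203.46   37.  ] [-51.09 -20.62   6.77]
[ 560.34 -164.75   37.  ] [-51.05  19.52   6.76]
[ 446.99 -174.47    1.  ] [ 55.76 -19.91  42.48]
[ 457.5  -136.53    1.  ] [55.69 19.45 42.47]
```

Request:
step_arm --moves '[{"dx": 0, "dy": 0, "dz": 0.011, "rx": 0, "ry": 0, "rz": 0}, {"dx": 0, "dy": 0, "dz": 0.009, "rx": 0, "ry": 0, "rz": 0}, {"dx": 0, "dy": 0, "dz": 0, "rx": 0, "ry": 0, "rz": 0}, {"dx": 0, "dy": 0, "dz": 0, "rx": 0, "ry": 0, "rz": 0}]'

```text
t: 15.43
position: [504.2, -169.7, 21.5]
tool_rot: [-0.42, -3.112, -0.0]
contact_force: [-0.4, -0.6, 0.3]
opening: 70.1
```

Request:
step_arm --claw 0.0 --squeeze 30 --moves '[{"dx": 0, "dy": 0, "dz": 0, "rx": 0, "ry": 0, "rz": 0}, {"dx": 0, "dy": 0, "dz": 0, "rx": 0, "ry": 0, "rz": 0}, {"dx": 0, "dy": 0, "dz": 0, "rx": 0, "ry": 0, "rz": 0}, {"dx": 0, "dy": 0, "dz": 0, "rx": 0, "ry": 0, "rz": 0}, {"dx": 0, "dy": 0, "dz": 0, "rx": 0, "ry": 0, "rz": 0}, {"dx": 0, "dy": 0, "dz": 0, "rx": 0, "ry": 0, "rz": 0}]'

```text
t: 15.93
position: [504.8, -169.9, 22.3]
tool_rot: [0.42, 3.113, -0.0]
contact_force: [-0.9, 0.4, 4.3]
opening: 36.9
```

Request:
step_arm --moves '[{"dx": 0, "dy": 0, "dz": -0.02, "rx": 0, "ry": 0, "rz": 0}, {"dx": 0, "dy": 0, "dz": -0.035, "rx": 0, "ry": 0, "rz": 0}, {"dx": 0, "dy": 0, "dz": -0.04, "rx": 0, "ry": 0, "rz": 0}, {"dx": 0, "dy": 0, "dz": -0.035, "rx": 0, "ry": 0, "rz": 0}, {"dx": 0, "dy": 0, "dz": 0, "rx": 0, "ry": 0, "rz": -5.13}, {"dx": 0, "dy": 0, "dz": 0, "rx": 0, "ry": 0, "rz": -5.13}, {"dx": 0, "dy": 0, "dz": 0, "rx": 0, "ry": 0, "rz": -5.14}, {"dx": 0, "dy": 0, "dz": 0, "rx": 0, "ry": 0, "rz": 0}]'

```text
t: 16.6
position: [504.6, -169.8, 152.3]
tool_rot: [-0.006, 3.141, -0.0]
contact_force: [-0.1, 0.1, 0.1]
opening: 36.9
```

Run:
```python
from h import *
print(pose(),r.sense()['opening'])
plan([569.2,45.2,150],90,8)
```

```text
(array([ 504.62, -169.79,  152.29]), array([-0.01,  3.14, -0.  ])) 36.87801694437107
{"dx":-0.0082,"dy":0.0268,"dz":0.0003,"rx":-0.01,"ry":0.02,"rz":0.20}
{"dx":-0.0081,"dy":0.0269,"dz":0.0003,"rx":-0.00,"ry":0.00,"rz":0.00}
{"dx":-0.0081,"dy":0.0269,"dz":0.0003,"rx":-0.00,"ry":0.00,"rz":0.00}
{"dx":-0.0081,"dy":0.0269,"dz":0.0003,"rx":-0.00,"ry":0.00,"rz":0.00}
{"dx":-0.0081,"dy":0.0269,"dz":0.0003,"rx":-0.00,"ry":0.00,"rz":0.00}
{"dx":-0.0081,"dy":0.0269,"dz":0.0003,"rx":-0.00,"ry":0.00,"rz":0.00}
{"dx":-0.0081,"dy":0.0269,"dz":0.0003,"rx":-0.00,"ry":0.00,"rz":0.00}
{"dx":-0.0081,"dy":0.0269,"dz":0.0003,"rx":-0.00,"ry":0.00,"rz":0.00}
```

Request:
step_arm --moves '[{"dx": -0.0082, "dy": 0.0268, "dz": 0, "rx": 0, "ry": 0, "rz": 0.2}, {"dx": -0.0081, "dy": 0.0269, "dz": 0, "rx": 0, "ry": 0, "rz": 0}, {"dx": -0.0081, "dy": 0.0269, "dz": 0, "rx": 0, "ry": 0, "rz": 0}, {"dx": -0.0081, "dy": 0.0269, "dz": 0, "rx": 0, "ry": 0, "rz": 0}, {"dx": -0.0081, "dy": 0.0269, "dz": 0, "rx": 0, "ry": 0, "rz": 0}, {"dx": -0.0081, "dy": 0.0269, "dz": 0, "rx": 0, "ry": 0, "rz": 0}, {"dx": -0.0081, "dy": 0.0269, "dz": 0, "rx": 0, "ry": 0, "rz": 0}, {"dx": -0.0081, "dy": 0.0269, "dz": 0, "rx": 0, "ry": 0, "rz": 0}]'

```text
t: 17.27
position: [570.1, 46.5, 151.6]
tool_rot: [-0.01, -3.141, 0.0]
contact_force: [-0.3, 0.1, -0.5]
opening: 37.5
```

Request:
step_arm --moves '[{"dx": 0, "dy": 0, "dz": 0.025, "rx": 0, "ry": 0, "rz": 0}, {"dx": 0, "dy": 0, "dz": 0.02, "rx": 0, "ry": 0, "rz": 0}, {"dx": 0, "dy": 0, "dz": 0, "rx": 0, "ry": 0, "rz": 0}, {"dx": 0, "dy": 0, "dz": 0, "rx": 0, "ry": 0, "rz": 0}, {"dx": 0, "dy": 0, "dz": 0, "rx": 0, "ry": 0, "rz": 0}]'

```text
t: 17.68
position: [570.4, 44.9, 107.5]
tool_rot: [0.007, 3.141, 0.0]
contact_force: [0.5, 0.4, -0.8]
opening: 36.9
```

Run:
```python
from h import *
np.save('w8.npy',np.array(pose())); print(pose())
a=r.snapshot('wrist'); cv2.imwrite('pics/w8.png',a)
a=r.snapshot('scene')[100:300,200:450]
cv2.imwrite('pics/scene8.png',cv2.resize(a,None,fx=3,fy=3,interpolation=cv2.INTER_CUBIC))
```

```text
(array([570.44,  44.91, 107.5 ]), array([0.01, 3.14, 0.  ]))
```

View pics/w8.png

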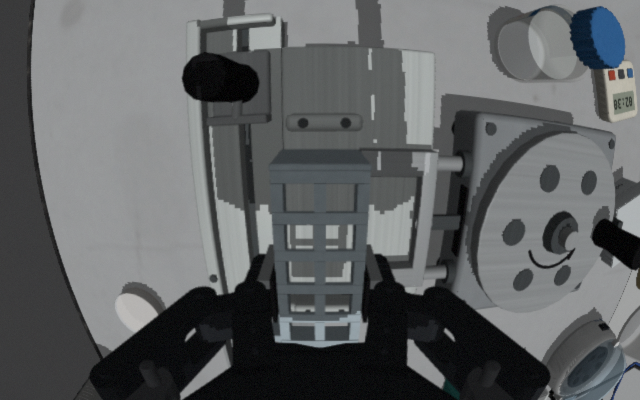

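View pics/scene8.png

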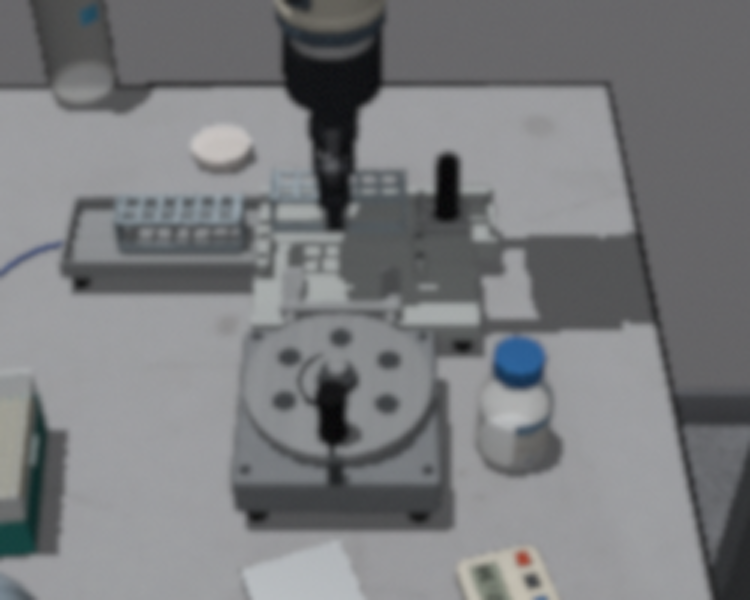

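Run:
```python
from h import *
ps=np.load('w8.npy')
for p,z in [((303,123),58),((346,123),58),((270,169),122),((368.5,167),122),((278,150),86),((363,150),86)]:
    print(cast('wrist',*p,z,ps)-np.array([569.2,47.7,0]))
```

```text
[-64.81 -11.42  58.  ]
[-64.74  12.75  58.  ]
[-52.24 -20.56 122.  ]
[-52.79  15.82 122.  ]
[-53.82 -22.21  86.  ]
[-53.6   18.72  86.  ]
```

Request:
step_arm --moves '[{"dx": 0, "dy": 0, "dz": 0.01, "rx": 0, "ry": 0, "rz": 0}, {"dx": 0, "dy": 0, "dz": 0.01, "rx": 0, "ry": 0, "rz": 0}, {"dx": 0, "dy": 0, "dz": 0, "rx": 0, "ry": 0, "rz": 0}, {"dx": 0, "dy": 0, "dz": 0, "rx": 0, "ry": 0, "rz": 0}, {"dx": 0, "dy": 0, "dz": 0, "rx": 0, "ry": 0, "rz": 0}, {"dx": 0, "dy": 0, "dz": 0, "rx": 0, "ry": 0, "rz": 0}]'

```text
t: 18.28
position: [570.3, 45.1, 87.1]
tool_rot: [0.005, 3.141, 0.0]
contact_force: [0.1, 0.3, -0.8]
opening: 37.2
```

Request:
step_arm --moves '[{"dx": 0.0012, "dy": 0, "dz": 0.006, "rx": 0, "ry": 0, "rz": 0}, {"dx": 0, "dy": 0, "dz": 0.006, "rx": 0, "ry": 0, "rz": 0}, {"dx": 0, "dy": 0, "dz": 0.006, "rx": 0, "ry": 0, "rz": 0}, {"dx": 0, "dy": 0, "dz": 0.004, "rx": 0, "ry": 0, "rz": 0}, {"dx": 0, "dy": 0, "dz": 0.002, "rx": 0, "ry": 0, "rz": 0}, {"dx": 0, "dy": 0, "dz": 0, "rx": 0, "ry": 0, "rz": 0}, {"dx": 0, "dy": 0, "dz": 0, "rx": 0, "ry": 0, "rz": 0}]'

```text
t: 18.87
position: [568.9, 45.1, 62.8]
tool_rot: [-0.005, -3.141, 0.0]
contact_force: [0.4, 0.1, -0.1]
opening: 37.1
```

Request:
step_arm --moves '[{"dx": 0, "dy": 0, "dz": 0.001, "rx": 0, "ry": 0, "rz": 0}, {"dx": 0, "dy": 0, "dz": 0, "rx": 0, "ry": 0, "rz": 0}, {"dx": 0, "dy": 0, "dz": 0, "rx": 0, "ry": 0, "rz": 0}]'

```text
t: 19.12
position: [569.1, 45.1, 62.3]
tool_rot: [0.005, 3.141, 0.0]
contact_force: [-2.3, -0.1, 3.3]
opening: 37.1
```

Request:
step_arm --claw 0.055 --moves '[{"dx": 0, "dy": 0, "dz": 0, "rx": 0, "ry": 0, "rz": 0}, {"dx": 0, "dy": 0, "dz": 0, "rx": 0, "ry": 0, "rz": 0}, {"dx": 0, "dy": 0, "dz": 0, "rx": 0, "ry": 0, "rz": 0}, {"dx": 0, "dy": 0, "dz": 0, "rx": 0, "ry": 0, "rz": 0}, {"dx": 0, "dy": 0, "dz": -0.01, "rx": 0, "ry": 0, "rz": 0}, {"dx": 0, "dy": 0, "dz": -0.02, "rx": 0, "ry": 0, "rz": 0}, {"dx": 0, "dy": 0, "dz": -0.03, "rx": 0, "ry": 0, "rz": 0}, {"dx": 0, "dy": 0, "dz": -0.04, "rx": 0, "ry": 0, "rz": 0}]'

```text
t: 19.78
position: [567.2, 45.0, 161.5]
tool_rot: [-0.005, -3.137, 0.0]
contact_force: [0.5, -0.2, -0.9]
opening: 55.1
```

Request:
step_arm --moves '[{"dx": 0, "dy": 0, "dz": -0.04, "rx": 0, "ry": 0, "rz": 0}, {"dx": 0, "dy": 0, "dz": -0.04, "rx": 0, "ry": 0, "rz": 0}, {"dx": 0, "dy": 0, "dz": -0.03, "rx": 0, "ry": 0, "rz": 0}, {"dx": 0, "dy": 0, "dz": 0, "rx": 0, "ry": 0, "rz": 0}, {"dx": 0, "dy": 0, "dz": 0, "rx": 0, "ry": 0, "rz": 0}, {"dx": 0, "dy": 0, "dz": 0, "rx": 0, "ry": 0, "rz": 0}]'

```text
t: 20.28
position: [568.3, 45.1, 271.9]
tool_rot: [-0.005, -3.141, 0.0]
contact_force: [0.3, 0.1, -0.7]
opening: 54.8
```

Run:
```python
from h import *
np.save('w9.npy',np.array(pose())); print(pose())
a=r.snapshot('wrist'); cv2.imwrite('pics/w9.png',a)
a=r.snapshot('scene')[100:300,200:450]
cv2.imwrite('pics/scene9.png',cv2.resize(a,None,fx=3,fy=3,interpolation=cv2.INTER_CUBIC))
```

```text
(array([568.34,  45.07, 271.9 ]), array([-0.  , -3.14,  0.  ]))
```

View pics/w9.png

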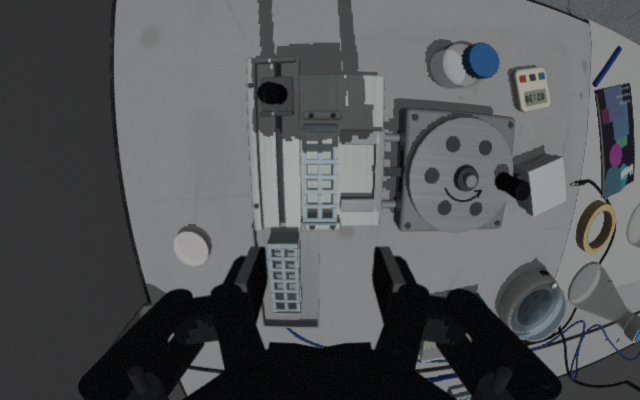

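View pics/scene9.png

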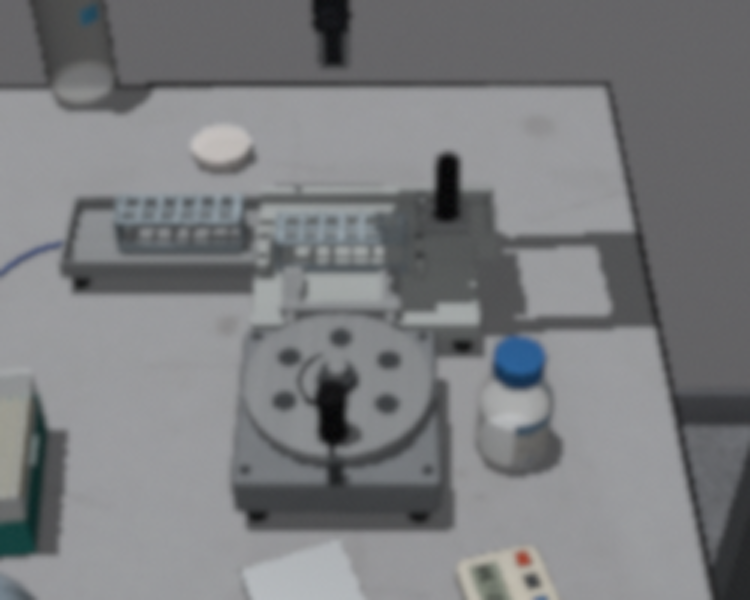

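Run:
```python
from h import *
a=cv2.imread('pics/w9.png')
cv2.imwrite('pics/w9c.png',cv2.resize(a[50:320,240:400],None,fx=2.2*1.3,fy=2.2,interpolation=cv2.INTER_CUBIC) if 0 else cv2.resize(a[50:245,240:400],None,fx=3,fy=3,interpolation=cv2.INTER_CUBIC))
```

```text
(no output)
```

View pics/w9c.png

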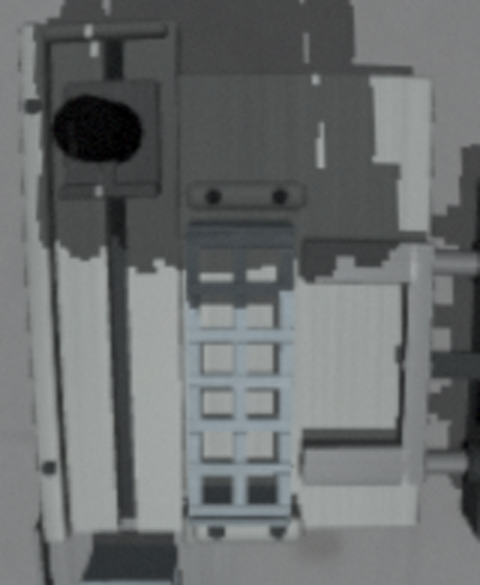

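Run:
```python
from h import *
ps=np.load('w9.npy'); o=np.array([569.2,47.7,0])
c=lambda x,y,z:cast('wrist',240+x/3,50+y/3,z,ps)-o
for n,x,y,z in [('cheek-',213,196,58),('cheek-',279,196,58),('cheek+',217,532,58),('cheek+',279,532,58),('rack',187,238,77),('rack',295,238,77),('rack',188,517,77),('rack',290,517,77),('scr top',84,133,110),('scr foot front',100,195,49),('blade',108,190,62)]: print(n,c(x,y,z))
w=[cast('wrist',u,v,76,ps)-o for u,v in [(453,144),(485,148),(432,175),(501,180),(447,205)]]
for x in w: d=x-[-.4,165,0]*1; print(np.degrees(np.arctan2(x[1]-165,x[0]+.4)), np.hypot(x[1]-165,x[0]+.4))
```

```text
cheek- [-64.69 -11.24  58.  ]
cheek- [-64.63  12.62  58.  ]
cheek+ [ 65.96 -11.07  58.  ]
cheek+ [66.08 13.53 58.  ]
rack [-50.99 -19.78  77.  ]
rack [-50.85  17.33  77.  ]
rack [ 51.8 -21.3  77. ]
rack [51.96 16.68 77.  ]
scr top [-87.29 -49.29 110.  ]
scr foot front [-65.56 -53.73  49.  ]
blade [-67.76 -48.85  62.  ]
-153.4499248095126 42.7339333828757
146.59208033215643 42.81737672597646
-93.21734139963358 41.96234820584611
87.88390044706145 52.39419420931647
-29.753728926017494 38.19090448597008
```

Run:
```python
from h import *
print(r.sense()['t'],r.sense()['contact_force']); r.close_job()
```

```text
20.3833 [-0.15 -0.55 -0.65]
the job is handed in; nothing more can be done
```

I changed the rack and handed the job in at 20.4 s; `close_job` gives no verdict, so what follows is my own last measurements.

**What I did:**
- I carried the crank one full turn.
- I pushed the scraper out by 150 mm and drew it back home.
- I gripped the new rack, set it down in the bay and lifted the arm clear.

| Check | Measured | Limit |
|---|---|---|
| Wheel | about 2 to 3° short of the index | ±9.7° |
| Old rack in the slot, after the turn | about x 0, y −50 mm from the bay middle | x −20 to +30, y −60 to −43 mm |
| Old rack in the tray | flat, about 13 mm short of the tray's middle in x | ±35 mm |
| Scraper | home within about 3 mm | 12 mm |
| New rack, along the bay | within about 1 mm of the middle | ±8 mm |
| New rack, across the bay | about 2.5 mm toward the slot | 12 mm toward the slot |
| New rack, skew | under 1° | 6.9° |

In the last pictures, the bystanders in view stand where they were at the start. I judged this by eye and did not measure them.

**Disagreements:**
- The camera showed the rack's length as 103–108 mm instead of 110 mm, because its ends were partly in shadow or hidden by the gripper.
- The scraper's position looked 2–3 mm forward of nominal in the wrist view. The arm had drawn it about 2 mm further back than where I gripped it, so I took it as home.
- My first three move calls were refused because each row needed all six numbers. This cost no arm motion.

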